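Load a fresh label roll on the label printer's stand

TASK

The label printer has run out: take the empty spindle out of the roll stand by its blue grip, push it through the core of the label roll lying on the rail rest until the roll sits fully home against the spindle's flange, and only then lift the roll on the spindle and lower it gently back into the two slots of the stand, the grip on the same side as before, and let go. Handle the roll only with the spindle, stop pushing when you feel it seat (more than about 2.5 kg of push crushes it), and leave the spare roll, the bottle and the tube rack where they stand.

Things in the scene. Friction and masses are not known exactly. Their poses are not given: they have to be found in the camera images.
- stand: Fixed label station: base plate with a roll stand and, on its -y side, a cream printer 150 mm high, its near face 115 mm from the spindle axis. Two aluminium cheek plates (6 mm thick, 50 mm wide, 88 mm high) stand at x = -22 and x = +62 mm, each slotted from above. Origin: table level, under the flange face of a seated spindle. x: along the seated spindle, grip to tip, away from the robot; z up.
- slot_near (a point): Point of a seated spindle's axis in the near cheek's slot (x = -22 mm of the stand), 62 mm above the table. The slot is 15 mm wide with a flat floor 56 mm above the table, has straight sides up to 72 mm, then flares to about 38 mm at its mouth 88 mm up.
- slot_far (a point): The same point in the far cheek's equal slot, 84 mm further along the stand's x.
- spindle: Loose spindle, 150 mm long, 0.13 kg, lying empty in the slots at the start. Origin: centre of the flange face that the roll sits against. Along +x: blue grip -78 to -38 mm; 12 mm diameter journal to -5; blue flange (44 mm diameter) -5 to 0; grey barrel, 21 mm diameter, to +46; cone to +53; 12 mm diameter journal to the tip at +72.
- spindle_grip (a point): Centre of the flat blue grip, on the axis 58 mm behind the flange face: 40 mm long, 14 mm wide, 22 mm high, its flat sides upright at the start. Hold here, from above, fingers closing across the 14 mm.
- spindle_springs (a point): Middle of the barrel's two bow springs, on the axis 24 mm ahead of the flange face. On the left and right (+-y) of the barrel, from 5 to 43 mm, they stand out to 30 mm overall width and give way at 2 to 6 N each. In the core they rub: threading takes a steady push of about 4 to 10 N, and they then keep the roll from slipping off.
- journal_near (a point): Point of the spindle's axis that belongs at slot_near (22 mm behind the flange face).
- journal_far (a point): Point of the spindle's axis that belongs at slot_far (62 mm ahead of the flange face).
- label_roll: Tightly wound, sealed white label roll, about 0.2 kg, lying on its rim on the rest: 84 mm diameter, 46 mm wide, cardboard core with a 26 mm bore right through. Origin: centre of the bore at the face nearer the robot, 50 mm above the table at the start; x along the bore away from the robot, other face at +46 mm (y and z turn as it rolls). Little friction holds it: pushed, it slides along the rails.
- rest: Fixed rest: base 150 x 84 mm with two level 10 mm rails along x, 50 mm apart, tops 15 mm above the table, x = -25 to +125 mm. Origin: table level under the roll's axis; the roll's near face starts 0 to 10 mm ahead of it. A grey end stop (82 mm high, with a 26 mm wide notch for the spindle's end) is clamped on the rails 7 to 37 mm beyond the roll, place not measured: only against it will the spindle go fully in.
- spare_roll: Bystander: another 84 mm roll, 46 mm high, lying flat on its end face; origin at the centre of its underside.
- bottle: Bystander: small white bottle, 44 mm in diameter, 75 mm high; origin at the centre of its underside.
- tube_rack: Bystander: white rack with capped tubes, 92 x 46 mm, 88 mm high; origin at the centre of its underside.
There are look-alikes about, which are no part of the job. Of the things that look like the rest, take the one that is farthest from the robot's base at the start.

How it is judged:
By the outcome, as a careful person would: the job done as asked, in the order asked, and still so for the second after the job is handed in, with the robot touching nothing.
It also fails if it takes over 67 s, if anything falls off the work surface, if the arm or the gripper's body presses on something with over 40 N, if the wrist force passes 120 N, or if a joint passes its speed limit or range.

ROBOT

A 6-joint arm with a two-finger parallel gripper is mounted at the origin on the work surface. World frame = base frame: x ahead of the robot, y to its left, z up, the work surface at z = 0. Lengths are in mm, angles in rad, forces in N, time in s.
With the tool pointing down it reaches from about 375 to 975 mm from the base axis. Payload 3.8 kg.
Tool frame: the origin (TCP) lies at the very end of the fingers, on their centre line; the grasp point (between the pads) lies 19 mm behind it (manip.grasp_offset is the distance from the TCP to the grasp point, in mm); z points along the fingers, x is the direction in which the jaws open and shut, and the axes are right-handed (so a half turn about z gives the same grasp; the last joint's range is limited). The gripper opens to 85 mm and grips with 20 to 120 N. Pads are 22 mm wide; open, the fingers measure 114 mm over their backs; the gripper's body (76 mm by 85 mm) begins 54 mm behind the grasp point. The pads swing forward as they close: fully open they stand 13 mm farther back than shut.
Start: joints at [-1.283, 0.264, 1.604, -0, 1.274, -0.037], TCP at [215.4, -639.704, 231.28] pointing down, gripper open.
Joint ranges: [-2.63, 2.63], [-0.94, 2.18], [0.31, 2.57], [-1.31, 4.45], [0, 2.66], [-2.55, 2.55]. Speed limits (rad/s): [2.57, 2.57, 3.14, 3.14, 3.14, 3.14].

INTERFACE

Orientations are given as [roll, pitch, yaw] about the fixed x, y, z axes, in that order (R = Rz(yaw) Ry(pitch) Rx(roll)).
In Python, from rig import manip, eyes, workorder, models gives the robot as it stands.
- The arm moves only by the shell command python3 -m inch 'ROWS' [FORCE]. ROWS is JSON, one flat list of numbers, 7 for each row, row after row: the shift along the world's x, y, z in cm, then the turn, a rotation vector about the world's x, y, z in rad, then the opening, from -1 (shut) to 1 (fully open), so that 0 is half open. A call has 1 to 10 rows; each row shifts and turns the pose as measured when the row begins; what a row does not reach is not made up. A row lasts 1/10 s, in which the tool goes at most 50 mm and 8.59 degrees, less where a joint would pass 70% of its speed; a pose out of reach is approached as far as the arm can. A call with a gripper value outside its range is refused whole. The fingers move at their own pace and stop on an object; FORCE is the grip in N (left out, the last holds). Time passes only in rows, so rows that do not move let the fingers close. It gives the time, the measured TCP pose, the force and the opening at its end, in the units of the state.
- manip.state(): the state, without advancing time (a new reading comes with each control period).
- eyes.grab_frame(name): name is "scene" or "top" or "wrist"; returns a dict with "img" (384x512x3 uint8, red, green, blue), "mtx" (3x3 intrinsics, pixels), "dist" ([k1, k2, p1, p2, k3] as OpenCV has them; the pictures are not rectified), "world_from_camera" (4x4, takes a point from camera to world coordinates). Camera axes: x right, y down, z forward; pixel columns grow to the right and rows downward; lengths in mm; the calibration is good to about 2 mm. A picture is of the moment at which its call begins. There is no depth.
- workorder.close_job(): hands the job in, once; it reports no verdict.
Trained networks look in the newest picture that a camera, given by its name, has taken for a name from the list of things; names that differ only in an ending like _2 or _b are one class to them, and where a whole thing is asked for, a point or a joint stands for the part that bears it (a point fixed in the world has none). Each returns a list of dicts, best first, with "conf" (0 to 1); they miss things now and then, are a little off and sometimes report something else, mostly with a low value. They report only what shows in the picture. A call takes as long as a camera call. They do not tell look-alikes from the thing itself.
- models.masks_of(camera, label): "mask" (384x512 bool, what is visible of it) and "extent" ([left, top, width, height] in pixels, round what is visible of it).
The state is a dict: "clock": time; "qpos": joint angles; "joint_vel": joint speeds; "joint_torque": joint torques, N m; "ee_pos": TCP position; "tcp_rot": TCP orientation; "ft_force": force on the tool from outside, world axes, zero at the start; "torque": the same for the moment, N m; "width": opening from 0.0 (shut) to 1.0 (fully open).
Only numpy, scipy, OpenCV 4.12 (cv2) and the standard library are available. Lean on these libraries where they do the work, as an engineer would, in place of code of your own. Each camera call takes 0.05 s, during which the arm holds its last target.

## Working session

There is one attempt and no reset: what is moved stays moved. The work goes in short steps, Python scripts to look and compute and a shell command to move; the robot and the scene stay as the last step left them, time stands still between calls to the robot, and variables do not carry over. Pictures are saved under pics/ and viewed, and the job is handed in when it is done.

```bash
ls; mkdir -p pics; python3 - <<'E'
from rig import manip, eyes, models
import cv2, numpy as np
print(manip.state(), manip.grasp_offset)
for n in ("scene","top","wrist"):
    f=eyes.grab_frame(n)
    cv2.imwrite(f"pics/{n}0.png",f["img"][:,:,::-1])
    print(n,np.round(f["mtx"],1).tolist(),np.round(f["dist"],3).tolist(),np.round(f["world_from_camera"],3).tolist())
E
```

```text
pics
{'clock': 0.0, 'qpos': array([-1.28290215e+00,  2.64764587e-01,  1.60539803e+00,  3.79630557e-07,
        1.27370244e+00, -3.68866955e-02]), 'joint_vel': array([-0.00087992,  0.00219934,  0.00081863,  0.00010021,  0.00063535,
        0.00014101]), 'joint_torque': array([-1.76900634e-03, -5.15110767e+01, -3.67312682e+01, -3.12482207e-04,
        1.26470852e-02, -8.30056194e-06]), 'ee_pos': array([ 215.18863263, -638.99489167,  229.9413541 ]), 'tcp_rot': array([-3.14150849e+00,  2.27084622e-03, -1.24601547e+00]), 'ft_force': array([-0.13017678, -0.59138059, -0.32668686]), 'torque': array([-0.00444205, -0.02929906, -0.02647061]), 'width': 1.00329745866809} 18.700000000000003
scene [[397.9, 0.0, 250.5], [0.0, 397.9, 191.5], [0.0, 0.0, 1.0]] [-0.129, 0.0, 0.0, 0.0, 0.0] [[0.455, 0.593, -0.664, 1136.115], [0.89, -0.313, 0.331, -231.017], [-0.011, -0.742, -0.671, 714.788], [0.0, 0.0, 0.0, 1.0]]
top [[399.2, 0.0, 261.3], [0.0, 399.2, 188.8], [0.0, 0.0, 1.0]] [0.048, 0.0, 0.0, 0.0, 0.0] [[0.017, -0.99, 0.14, 303.643], [-1.0, -0.017, 0.002, 67.805], [0.001, -0.14, -0.99, 1103.478], [0.0, 0.0, 0.0, 1.0]]
wrist [[312.9, 0.0, 254.7], [0.0, 312.9, 186.2], [0.0, 0.0, 1.0]] [-0.003, 0.0, 0.0, 0.0, 0.0] [[0.32, -0.905, -0.281, 286.438], [-0.948, -0.306, -0.094, -615.955], [-0.001, 0.296, -0.955, 371.613], [0.0, 0.0, 0.0, 1.0]]
```

View pics/scene0.png

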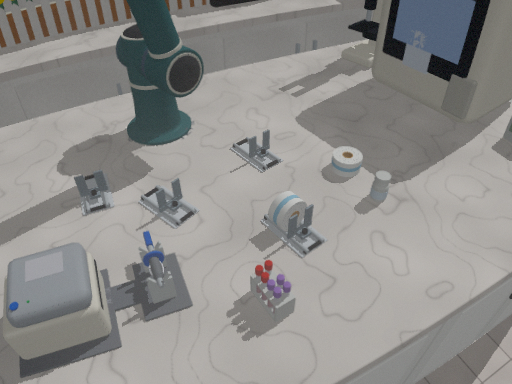

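View pics/top0.png

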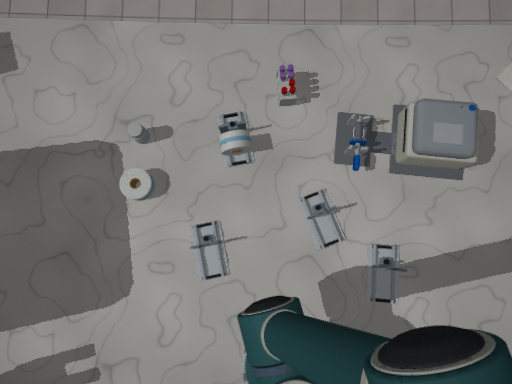

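View pics/wrist0.png

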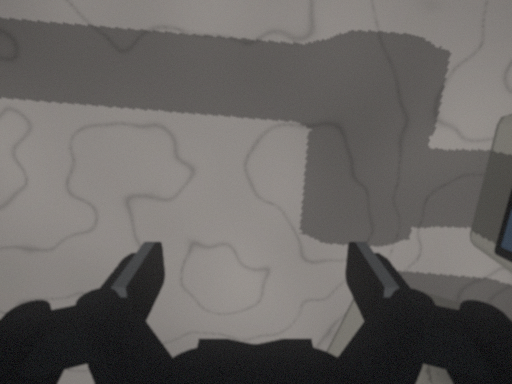

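```bash
cat > h.py <<'E'
from rig import manip, eyes, models
import cv2, numpy as np
def ray(f,uv):
    uv=np.asarray(uv,float).reshape(-1,1,2)
    n=cv2.undistortPoints(uv,f["mtx"],f["dist"]).reshape(-1,2)
    T=f["world_from_camera"]; d=np.c_[n,np.ones(len(n))]@T[:3,:3].T
    return T[:3,3],d
def at_z(f,uv,z):
    o,d=ray(f,uv); return o+d*((z-o[2])/d[:,2])[:,None]
def proj(f,P):
    T=np.linalg.inv(f["world_from_camera"])
    r,_=cv2.Rodrigues(T[:3,:3])
    return cv2.projectPoints(np.asarray(P,float).reshape(-1,1,3),r,T[:3,3],f["mtx"],f["dist"])[0].reshape(-1,2)
def crop(img,l,t,w,h,s,name):
    cv2.imwrite(name,cv2.resize(img[t:t+h,l:l+w,::-1],None,fx=s,fy=s,interpolation=cv2.INTER_CUBIC))
E
python3 - <<'E'
from h import *
import pickle
F={}
for n in ("top","scene"):
    f=eyes.grab_frame(n); F[n]=f
    for l in ("spindle","spindle_grip","stand","label_roll","rest","spare_roll","bottle","tube_rack"):
        for r in models.masks_of(n,l)[:5]:
            m=r["mask"]; c=np.argwhere(m).mean(0)[::-1]
            F.setdefault("m",[]).append((n,l,r))
            print(n,l,round(r["conf"],2),r["extent"],c.round(1),at_z(f,c,{"spindle":62,"spindle_grip":62,"label_roll":60,"spare_roll":30,"bottle":50,"tube_rack":50}.get(l,10)).round(0))
pickle.dump(F,open("F0.pkl","wb"))
crop(F["top"]["img"],190,90,80,90,7,"pics/top_rest.png")
crop(F["top"]["img"],325,95,80,90,7,"pics/top_stand.png")
crop(F["scene"]["img"],240,170,110,100,6,"pics/sc_rest.png")
crop(F["scene"]["img"],110,220,110,110,6,"pics/sc_stand.png")
E
```

```text
top spindle 0.87 [347.6, 114.1, 19.7, 55.2] [357.4 142. ] [[ 581. -185.   62.]]
top spindle_grip 0.74 [346.8, 116.1, 18.3, 54.7] [357.5 141.5] [[ 583. -185.   62.]]
top stand 0.6 [332.9, 97.1, 145.1, 83.8] [417.4 138.2] [[ 608. -364.   10.]]
top label_roll 0.96 [216.1, 128.1, 35.0, 26.5] [235.  141.7] [[578. 142.  60.]]
top rest 0.92 [216.3, 113.5, 35.4, 54.8] [234.6 135.9] [[608. 148.  10.]]
top rest 0.85 [366.6, 243.0, 40.6, 59.8] [382.4 273.6] [[ 235. -257.   10.]]
top rest 0.6 [192.4, 220.0, 37.6, 59.5] [209.4 250.4] [[288. 207.  10.]]
top rest 0.56 [300.1, 185.5, 45.7, 64.0] [321.  219.2] [[377. -95.  10.]]
top spare_roll 0.83 [118.4, 170.0, 35.7, 25.6] [137.  183.8] [[464. 406.  30.]]
top bottle 0.7 [126.8, 126.6, 20.5, 16.8] [138.4 133. ] [[600. 404.  50.]]
top bottle 0.44 [334.6, 97.8, 144.9, 83.0] [416.8 138.2] [[ 597. -347.   50.]]
top tube_rack 0.84 [278.2, 63.5, 19.2, 41.6] [286.3  85.5] [[741.   5.  50.]]
scene spindle 0.96 [142.5, 232.6, 22.8, 53.1] [153.7 260.5] [[ 587. -184.   62.]]
scene spindle_grip 0.65 [144.7, 231.1, 17.8, 55.5] [153.6 261.2] [[ 589. -185.   62.]]
scene spindle_grip 0.61 [368.0, 169.0, 24.9, 32.6] [380.2 185.9] [[624. 388.  62.]]
scene stand 0.97 [3.7, 241.4, 189.8, 133.0] [ 78.2 304.3] [[ 583. -360.   10.]]
scene label_roll 0.62 [269.7, 192.4, 37.9, 38.2] [286. 209.] [[582. 138.  60.]]
scene rest 0.95 [76.0, 169.2, 40.9, 45.8] [ 94.3 192.1] [[ 244. -259.   10.]]
scene rest 0.85 [139.7, 179.6, 62.2, 49.7] [168.7 204.3] [[385. -92.  10.]]
scene rest 0.63 [230.6, 131.1, 49.9, 38.2] [256.9 152.1] [[293. 213.  10.]]
scene rest 0.58 [261.6, 205.6, 64.5, 52.8] [298.3 232.8] [[622. 151.  10.]]
scene spare_roll 0.97 [332.5, 142.4, 30.5, 36.0] [346.3 160.7] [[470. 405.  30.]]
scene bottle 0.62 [369.2, 167.4, 22.6, 32.3] [380.1 186. ] [[614. 399.  50.]]
scene tube_rack 0.92 [249.4, 257.0, 47.5, 62.6] [272.2 290.9] [[757.   2.  50.]]
```

View pics/top_rest.png

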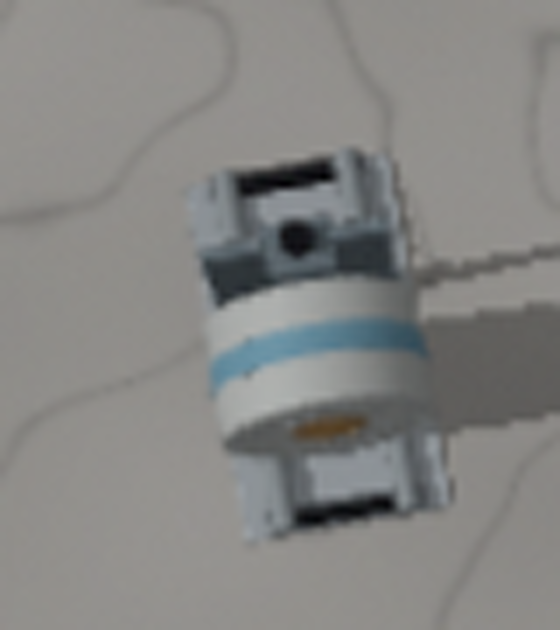

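View pics/top_stand.png

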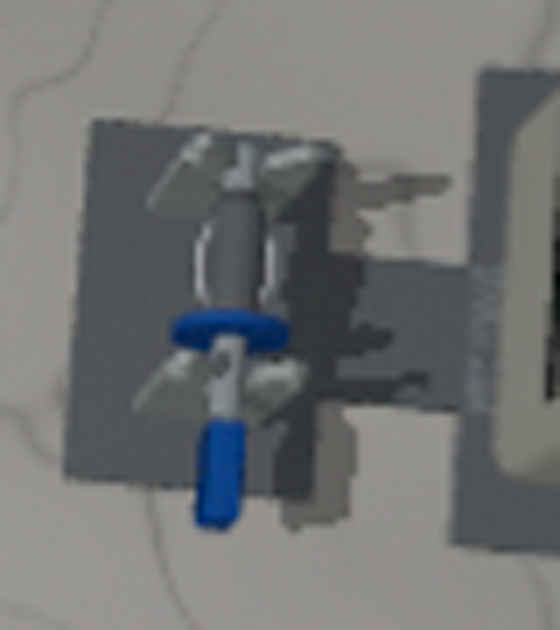

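View pics/sc_rest.png

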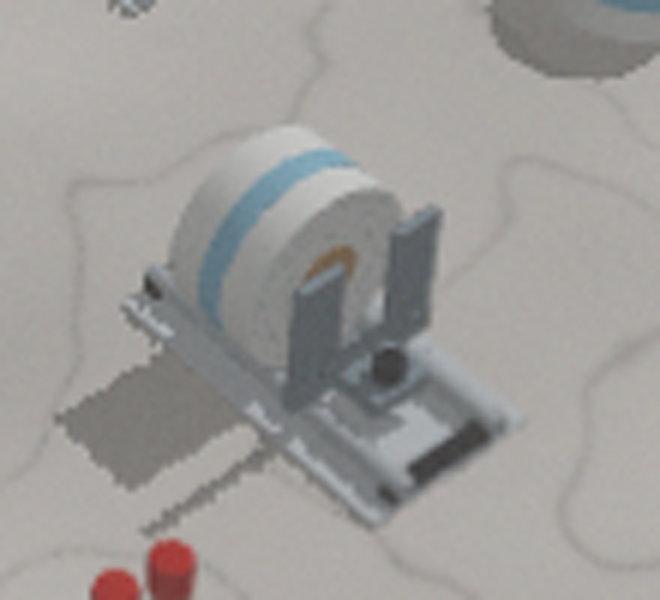

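View pics/sc_stand.png

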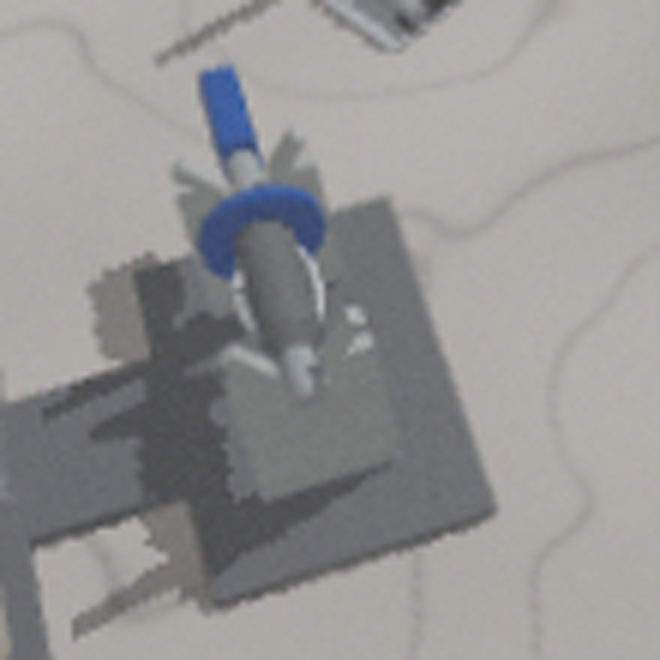

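The four rest-like things (top view) are (235,140), (382,273), (209,250) and (321,219). The one at (235,140) / scene (292,225) lies 626 mm out, the others under 390 mm, and it carries the roll, so that is the one. The spindle is in the stand at top (357,142) and scene (153,260). I'll move the wrist camera over the stand.

```bash
python3 -m inch '[2.8,4.1,0,0,0,-0.037,1, 2.8,4.1,0,0,0,-0.037,1, 2.8,4.1,0,0,0,-0.037,1, 2.8,4.1,0,0,0,-0.037,1, 2.8,4.1,0,0,0,-0.037,1, 2.8,4.1,0,0,0,-0.037,1, 2.8,4.1,0,0,0,-0.037,1, 2.8,4.1,0,0,0,-0.037,1, 2.8,4.1,0,0,0,-0.037,1, 2.8,4.1,0,0,0,-0.037,1]'
```

```text
clock: 2.05
ee_pos: [493.8, -227.9, 232.5]
tcp_rot: [-3.138, -0.006, -1.643]
ft_force: [1.4, -1.0, -0.0]
width: 1.001
```

```bash
python3 -m inch '[2.5,4.0,0,0,0,0,1, 0.5,0.6,0,0,0,0,1, 0,0,0,0,0,0,1]'; python3 - <<'E'
from h import *
import pickle
f=eyes.grab_frame("wrist"); pickle.dump(f,open("W1.pkl","wb"))
cv2.imwrite("pics/w1.png",f["img"][:,:,::-1])
for l in ("spindle","spindle_grip"):
  for r in models.masks_of("wrist",l)[:3]: print(l,r["conf"],r["extent"])
print(manip.state()["ee_pos"],f["world_from_camera"].round(3).tolist())
E
```

```text
clock: 2.35
ee_pos: [527.6, -174.6, 233.4]
tcp_rot: [-3.136, -0.005, -1.636]
ft_force: [-1.2, 0.5, -0.7]
width: 1.002
spindle 0.69 [239.7, 28.3, 42.3, 159.2]
spindle_grip 0.6 [239.3, 30.0, 43.7, 160.4]
[ 526.38784367 -176.79583093  233.19604033] [[-0.065, -0.955, -0.29, 601.774], [-0.998, 0.064, 0.013, -179.501], [0.006, 0.29, -0.957, 375.334], [0.0, 0.0, 0.0, 1.0]]
```

View pics/w1.png

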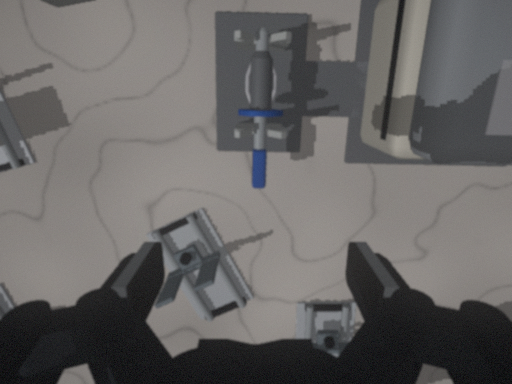

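```bash
python3 - <<'E'
from h import *
import pickle
f=pickle.load(open("W1.pkl","rb"))
crop(f["img"],205,0,110,200,3,"pics/w1c.png")
hsv=cv2.cvtColor(f["img"],cv2.COLOR_RGB2HSV)
m=((hsv[...,0]>105)&(hsv[...,0]<130)&(hsv[...,1]>150)).astype(np.uint8); m[:, :220]=0; m[:,300:]=0; m[:90]=0; m[200:]=0
for r in range(100,195,1):
    c=np.where(m[r])[0]
    if len(c): print(r,c.min(),c.max(),end='; ')
E
```

```text
110 240 249; 111 239 275; 112 240 274; 113 240 276; 114 243 279; 115 264 272; 151 260 260; 152 255 263; 153 254 263; 154 255 264; 155 254 263; 156 254 263; 157 254 263; 158 254 263; 159 254 262; 160 254 263; 161 254 263; 162 254 260; 163 254 262; 164 254 262; 165 254 262; 166 254 263; 167 255 263; 168 254 262; 169 254 261; 170 254 254; 171 255 259; 172 255 262; 173 255 260; 174 254 263; 175 254 262; 176 254 257; 177 261 261; 178 258 258; 179 255 255; 180 254 261; 181 254 254; 182 255 255; 183 254 254; 185 255 255;
```

View pics/w1c.png

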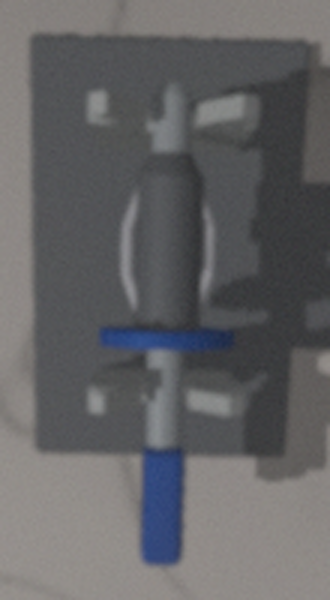

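```bash
python3 - <<'E'
from h import *
import pickle
f=pickle.load(open("W1.pkl","rb"))
c=lambda p:(np.array(p)+.5)/3-.5+np.array([205,0])
for n,p,z in [("tip",(174,84),62),("tiptop",(174,84),66),("cone start",(173,157),72),("flange bot",(166.5,348),62),("flange top",(166.5,327),62),("grip front top",(164,449),73),("grip front ctr",(164,449),62),("grip back top",(161.5,562),73),("grip mid",(162,510),73),
 ("farcheekL",(97,90),88),("farcheekL bot",(97,123),88),("farR",(255,95),88),("nearL",(96,388),88),("nearLb",(96,414),88),("base TL",(31,36),3),("base TR",(306,42),3),("base BL",(38,450),3),("base BR",(283,456),3)]:
    print(n,at_z(f,c(p),z).round(1))
# scene/top check
F=pickle.load(open("F0.pkl","rb"))
ct=lambda p:(np.array(p)+.5)/7-.5+np.array([325,95])
cs=lambda p:(np.array(p)+.5)/6-.5+np.array([110,220])
print("top");
for n,p,z in [("tip",(243,146),64),("flange",(230,333),62),("grip back top",(218,515),73)]: print(n,at_z(F["top"],ct(p),z).round(1))
print("scene")
for n,p,z in [("tip",(309,390),62),("flange c",(262,232),62),("grip back top",(217,72),73)]: print(n,at_z(F["scene"],cs(p),z).round(1))
E
```

```text
tip [[ 656.5 -192.3   62. ]]
tiptop [[ 655.8 -192.1   66. ]]
cone start [[ 635.  -190.4   72. ]]
flange bot [[ 578.6 -185.4   62. ]]
flange top [[ 585.3 -185.8   62. ]]
grip front top [[ 547.5 -182.4   73. ]]
grip front ctr [[ 545.5 -182.5   62. ]]
grip back top [[ 509.2 -179.3   73. ]]
grip mid [[ 527.1 -180.5   73. ]]
farcheekL [[ 651.9 -169.8   88. ]]
farcheekL bot [[ 643.5 -169.1   88. ]]
farR [[ 647.8 -213.6   88. ]]
nearL [[ 570.1 -162.8   88. ]]
nearLb [[ 562.3 -162.2   88. ]]
base TL [[ 685.5 -145.     3. ]]
base TR [[ 677.4 -242.4    3. ]]
base BL [[ 537.8 -132.8    3. ]]
base BR [[ 528.9 -230.6    3. ]]
top
tip [[ 654.2 -190.4   64. ]]
flange [[ 581.  -184.9   62. ]]
grip back top [[ 508.2 -176.8   73. ]]
scene
tip [[ 651.7 -189.3   62. ]]
flange c [[ 580.8 -183.4   62. ]]
grip back top [[ 510.8 -177.1   73. ]]
```

Spindle flange face comes out at (585,-186) with yaw about -0.085, from three cameras that agree within about 3 mm. The grip centre is at (527,-181). Now descending.

```bash
python3 -m inch '[0.08,-0.42,-3,0,0,-0.02,0.2, 0,0,-4,0,0,0,0.2, 0,0,-4,0,0,0,0.2, 0,0,-2.5,0,0,0,0.2, 0,0,0,0,0,0,0.2]' 60; python3 - <<'E'
from h import *
import pickle
f=eyes.grab_frame("wrist"); pickle.dump(f,open("W2.pkl","wb"))
cv2.imwrite("pics/w2.png",f["img"][:,:,::-1])
s=manip.state();print(s["ee_pos"],s["tcp_rot"])
E
```

```text
clock: 3.0
ee_pos: [524.2, -190.8, 97.6]
tcp_rot: [-3.13, -0.01, -1.673]
ft_force: [-1.1, 0.7, 0.1]
width: 0.6
[ 525.27820419 -191.29536002   99.3092661 ] [-3.12787071 -0.01033612 -1.67314451]
```

View pics/w2.png

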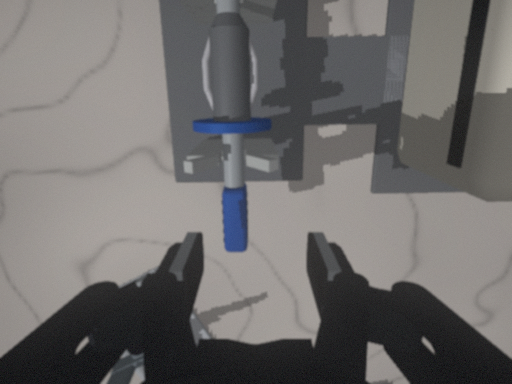

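```bash
python3 - <<'E'
from h import *
for i in range(6):
    eyes.grab_frame("wrist"); s=manip.state();print(s["ee_pos"].round(1),s["tcp_rot"].round(4),s["qpos"].round(4),s["ft_force"].round(1))
E
```

```text
[ 527.1 -191.6  101.3] [-3.1241 -0.0112 -1.6728] [-0.3894  0.1546  1.9905 -0.007   0.9766  1.2872] [-0.5 -0.4  0.4]
[ 528.6 -191.7  102.8] [-3.121  -0.0119 -1.6724] [-0.3888  0.1534  1.9887 -0.0068  0.9763  1.2873] [ 0.6  0.6 -0.1]
[ 529.5 -191.7  103.7] [-3.1191 -0.0124 -1.6719] [-0.3882  0.1527  1.9877 -0.0067  0.9761  1.2873] [ 0.9  0.1 -0.2]
[ 529.9 -191.5  104.1] [-3.1183 -0.0126 -1.6715] [-0.3877  0.1524  1.9874 -0.0066  0.976   1.2874] [ 0.3  1.2 -0.3]
[ 530.  -191.3  104.1] [-3.1182 -0.0126 -1.6712] [-0.3873  0.1522  1.9874 -0.0066  0.9759  1.2874] [ 0.6 -0.  -0.1]
[ 529.9 -191.   103.9] [-3.1184 -0.0125 -1.6709] [-0.3869  0.1523  1.9877 -0.0066  0.9758  1.2875] [-0.4 -0.3  0.1]
```

```bash
cat >> h.py <<'E'
from scipy.spatial.transform import Rotation as Rn
def delta(p,yaw):
    s=manip.state()
    Rd=Rn.from_euler("xyz",[np.pi,0,yaw]); Rc=Rn.from_euler("xyz",s["tcp_rot"])
    print("t",round(float(s["clock"]),2),"at",s["ee_pos"].round(1),s["tcp_rot"].round(4),"F",s["ft_force"].round(1),"w",round(float(s["width"]),3))
    print("dcm",((np.array(p)-s["ee_pos"])/10).round(3),"drot",(Rd*Rc.inv()).as_rotvec().round(4))
E
python3 -c "
from h import *
delta((527.2,-181,43.3),-1.656)"
```

```text
t 3.35 at [ 529.9 -191.   103.9] [-3.1184 -0.0125 -1.6709] F [-0.4 -0.3  0.1] w 0.597
dcm [-0.269  1.004 -6.064] drot [0.0146 0.0219 0.0147]
```

```bash
python3 -m inch '[-0.27,1.0,0,0.0146,0.022,0.0147,0.2, 0,0,0,0,0,0,0.2, 0,0,0,0,0,0,0.2]'; python3 -c "
from h import *
delta((527.2,-181,43.3),-1.656)
eyes.grab_frame('wrist')
eyes.grab_frame('wrist')
delta((527.2,-181,43.3),-1.656)"
```

```text
clock: 3.65
ee_pos: [528.8, -180.4, 106.9]
tcp_rot: [-3.139, -0.0, -1.654]
ft_force: [0.6, 0.2, 0.2]
width: 0.602
t 3.65 at [ 528.8 -180.4  106.9] [-3.1390e+00 -2.0000e-04 -1.6539e+00] F [0.6 0.2 0.2] w 0.602
dcm [-0.163 -0.057 -6.361] drot [ 0.0004  0.0025 -0.0021]
t 3.75 at [ 528.7 -180.5  106.7] [-3.1391e+00 -1.0000e-04 -1.6541e+00] F [ 0.1 -0.2 -0.3] w 0.6
dcm [-0.152 -0.05  -6.341] drot [ 0.0003  0.0024 -0.0019]
```

Attitude is now level. Going down in moderate steps.

```bash
python3 -m inch '[-0.15,-0.05,-2,0,0.002,-0.002,0.2, 0,0,-2,0,0,0,0.2, 0,0,-1.5,0,0,0,0.2, 0,0,0,0,0,0,0.2, 0,0,0,0,0,0,0.2]'; python3 -c "
from h import *
f=eyes.grab_frame('wrist');cv2.imwrite('pics/w3.png',f['img'][:,:,::-1])
delta((527.2,-181,43.3),-1.656)"
```

```text
clock: 4.25
ee_pos: [528.2, -181.1, 51.0]
tcp_rot: [-3.139, -0.001, -1.655]
ft_force: [0.4, -0.7, -0.9]
width: 0.599
t 4.3 at [ 528.  -181.1   51. ] [-3.1392e+00 -1.2000e-03 -1.6554e+00] F [ 0.3  0.1 -0.7] w 0.598
dcm [-0.082  0.007 -0.771] drot [ 0.0014  0.0023 -0.0006]
```

View pics/w3.png

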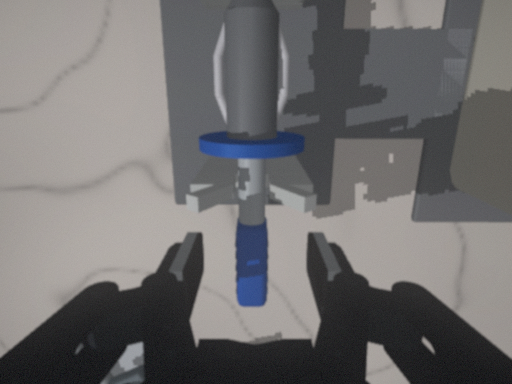

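```bash
python3 -m inch '[-0.08,0,-0.77,0.001,0.002,0,0.2, 0,0,0,0,0,0,0.2, 0,0,0,0,0,0,-0.8, 0,0,0,0,0,0,-0.8, 0,0,0,0,0,0,-0.8, 0,0,0,0,0,0,-0.8, 0,0,0,0,0,0,-0.8]' 60; python3 -c "
from h import *
delta((527.2,-181,43.3),-1.656)"
```

```text
clock: 5.0
ee_pos: [529.1, -181.7, 45.4]
tcp_rot: [-3.137, -0.001, -1.655]
ft_force: [0.9, -0.1, -0.3]
width: 0.154
t 5.0 at [ 529.1 -181.7   45.4] [-3.1371e+00 -1.3000e-03 -1.6555e+00] F [ 0.9 -0.1 -0.3] w 0.154
dcm [-0.19   0.065 -0.211] drot [ 0.0016  0.0043 -0.0006]
```

```bash
python3 -m inch '[0,0,0,0,0,0,-1, 0,0,0,0,0,0,-1, 0,0,0,0,0,0,-1]' 100; python3 -c "
from h import *
f=eyes.grab_frame('wrist');cv2.imwrite('pics/w4.png',f['img'][:,:,::-1])
delta((529,-181.7,45),-1.656)"
```

```text
clock: 5.3
ee_pos: [529.1, -181.6, 45.4]
tcp_rot: [-3.137, -0.001, -1.655]
ft_force: [-0.4, 0.4, -1.4]
width: 0.147
t 5.35 at [ 529.1 -181.6   45.5] [-3.1371e+00 -1.3000e-03 -1.6554e+00] F [ 0.2  0.6 -0.7] w 0.143
dcm [-0.01  -0.006 -0.047] drot [ 0.0017  0.0044 -0.0006]
```

View pics/w4.png

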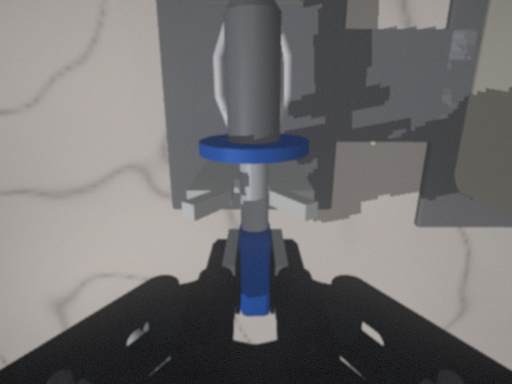

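```bash
python3 -m inch '[0,0,0.5,0,0,0,-1, 0,0,1,0,0,0,-1, 0,0,2,0,0,0,-1, 0,0,3,0,0,0,-1, 0,0,3,0,0,0,-1, 0,0,1,0,0,0,-1, 0,0,0,0,0,0,-1]'; python3 - <<'E'
from h import *
import pickle
F=pickle.load(open("F0.pkl","rb"))
ct=lambda p:(np.array(p)+.5)/7-.5+np.array([190,90])
cs=lambda p:(np.array(p)+.5)/6-.5+np.array([240,170])
a=[at_z(F["top"],ct(p),z)[0] for p,z in [((192,187),8),((392,152),8),((250,542),8),((448,505),8),((325,425),60)]]
print(np.round(a,1)); a=np.array(a)
for i,j in((2,0),(3,1)): d=a[j]-a[i]; print(np.arctan2(d[1],d[0]),np.linalg.norm(d))
b=[at_z(F["scene"],cs(p),z)[0] for p,z in [((380,522),8),((518,415),8),((128,303),8)]]
print(np.round(b,1)); d=b[0]-b[2];print(np.arctan2(d[1],d[0]),np.linalg.norm(d))
delta((529,-181.7,145),-1.656)
f=eyes.grab_frame('wrist');cv2.imwrite('pics/w5.png',f['img'][:,:,::-1])
E
```

```text
clock: 6.05
ee_pos: [526.9, -181.1, 155.6]
tcp_rot: [-3.14, -0.001, -1.655]
ft_force: [-0.1, -0.5, -2.9]
width: 0.145
[[664.3 198.9   8. ]
 [680.4 118.1   8. ]
 [518.3 171.2   8. ]
 [534.7  92.6   8. ]
 [554.1 139.   60. ]]
0.18712142407461335 148.53666973028726
0.17354479479415236 147.93904527709802
[[686.3 122.7   8. ]
 [666.8 199.1   8. ]
 [542.   92.8   8. ]]
0.2044455908255454 147.31029034641787
t 6.05 at [ 526.9 -181.1  155.6] [-3.1399e+00 -1.0000e-03 -1.6554e+00] F [-0.1 -0.5 -2.9] w 0.145
dcm [ 0.209 -0.057 -1.057] drot [ 0.0011  0.0016 -0.0006]
```

View pics/w5.png

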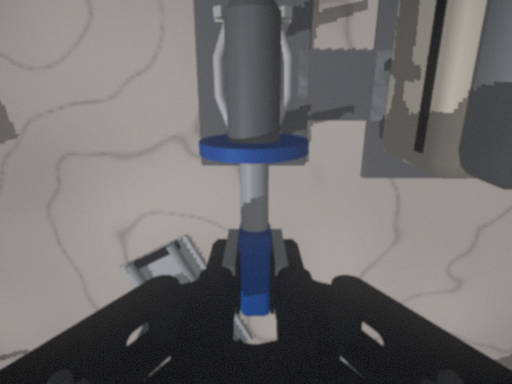

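```bash
python3 -m inch '[-0.8,1.8,0,0,0,0.02,-1, -1.6,3.6,0,0,0,0.035,-1, -1.6,3.6,0,0,0,0.035,-1, -1.6,3.6,0,0,0,0.035,-1, -1.6,3.6,0,0,0,0.035,-1, -1.6,3.6,0,0,0,0.035,-1, -1.6,3.6,0,0,0,0.035,-1, -0.8,1.8,0,0,0,0.02,-1, -0.4,0.6,0,0,0,0,-1, 0,0,0,0,0,0,-1]'; python3 - <<'E'
from h import *
delta((398,108.6,155),-1.391)
f=eyes.grab_frame('wrist');cv2.imwrite('pics/w6.png',f['img'][:,:,::-1])
delta((398,108.6,155),-1.391)
E
```

```text
clock: 7.1
ee_pos: [388.1, 89.1, 137.3]
tcp_rot: [3.114, 0.006, -1.392]
ft_force: [-0.1, -0.9, -0.3]
width: 0.142
t 7.1 at [388.1  89.1 137.3] [ 3.1135  0.0059 -1.3925] F [-0.1 -0.9 -0.3] w 0.142
dcm [0.989 1.949 1.774] drot [-0.0009 -0.0287  0.0014]
t 7.15 at [388.3  88.6 137.2] [ 3.1133  0.0059 -1.3933] F [-0.1 -0.2 -0.4] w 0.148
dcm [0.967 1.996 1.778] drot [-0.0008 -0.0289  0.0022]
```

View pics/w6.png

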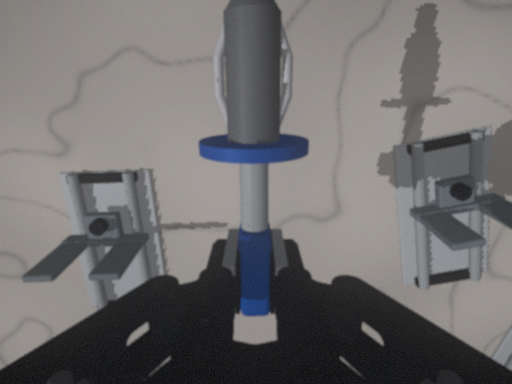

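```bash
python3 -m inch '[2,-1.8,2,-0.001,-0.029,0.002,-1, 2.5,-2.2,2.2,0,0,0,-1, 2,-1.8,2,0,0,0,-1, 0.5,-0.3,0.2,0,0,0,-1, 0,0,0,0,0,0,-1, 0,0,0,0,0,0,-1]'; python3 - <<'E'
from h import *
import pickle
delta((458,29,200),-1.391)
f=eyes.grab_frame('wrist');cv2.imwrite('pics/w7.png',f['img'][:,:,::-1]); pickle.dump(f,open("W7.pkl","wb"))
delta((458,29,200),-1.391)
E
```

```text
clock: 7.75
ee_pos: [458.3, 20.3, 198.7]
tcp_rot: [3.134, -0.001, -1.398]
ft_force: [-0.7, 0.2, -1.8]
width: 0.145
t 7.75 at [458.3  20.3 198.7] [ 3.1343e+00 -1.3000e-03 -1.3979e+00] F [-0.7  0.2 -1.8] w 0.145
dcm [-0.027  0.869  0.127] drot [ 0.0026 -0.007   0.0069]
t 7.8 at [457.8  20.5 198.4] [ 3.1335e+00 -1.3000e-03 -1.3974e+00] F [ 0.1 -0.  -1.4] w 0.14
dcm [0.022 0.851 0.163] drot [ 0.0027 -0.0077  0.0064]
```

View pics/w7.png

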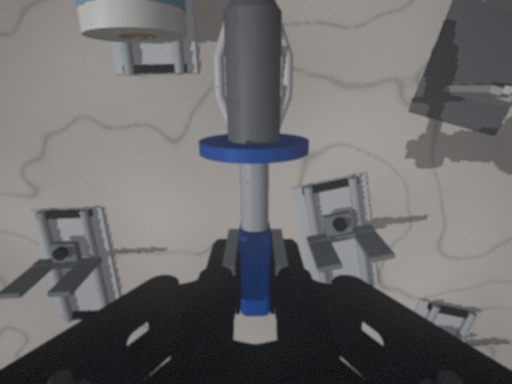

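```bash
python3 -m inch '[2.5,0.7,0.8,0.003,-0.008,0.006,-1, 3,0.8,1,0,0,0,-1, 1.5,0.4,0,0,0,0,-1, 0,0,0,0,0,0,-1, 0,0,0,0,0,0,-1]'; python3 - <<'E'
from h import *
import pickle
f=eyes.grab_frame('wrist')
f=eyes.grab_frame('wrist');cv2.imwrite('pics/w8.png',f['img'][:,:,::-1]); pickle.dump(f,open("W8.pkl","wb"))
crop(f["img"],50,0,160,160,5,"pics/w8c.png")
delta((458,29,200),-1.391)
E
```

```text
clock: 8.3
ee_pos: [521.5, 42.2, 209.6]
tcp_rot: [3.128, 0.003, -1.388]
ft_force: [-2.1, 0.0, -1.5]
width: 0.144
t 8.4 at [521.2  42.  209.6] [ 3.1278e+00  3.1000e-03 -1.3889e+00] F [-0.3 -0.3 -1.7] w 0.146
dcm [-6.317 -1.3   -0.963] drot [-0.0005 -0.0142 -0.0021]
```

View pics/w8.png

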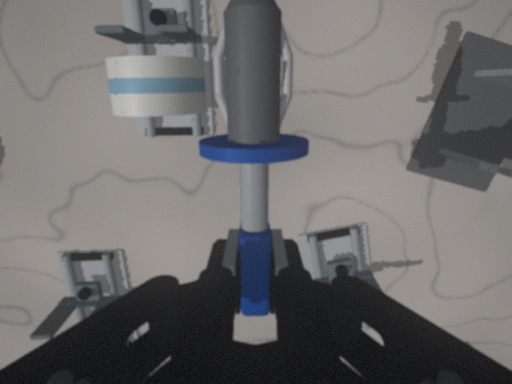

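View pics/w8c.png

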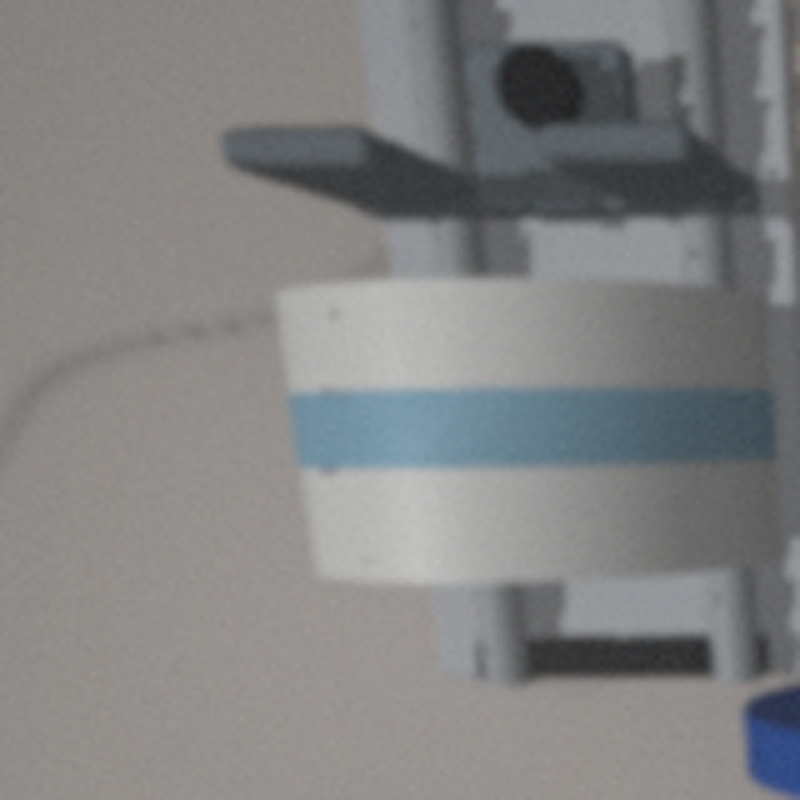

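```bash
cat > fit.py <<'E'
from h import *
import pickle
from scipy.optimize import minimize, least_squares
F=pickle.load(open("F0.pkl","rb")); W=pickle.load(open("W8.pkl","rb"))
def rollpts(x,y,yaw,z=50,L=46,R=42):
    a=np.linspace(0,2*np.pi,120,endpoint=False)
    u=np.array([np.cos(yaw),np.sin(yaw),0]); v=np.array([-np.sin(yaw),np.cos(yaw),0])
    P=[]
    for s in (0,L): P.append(np.array([x,y,z])+u*s+R*np.cos(a)[:,None]*v+R*np.sin(a)[:,None]*np.array([0,0,1]))
    return np.vstack(P)
def hull(f,p): return cv2.convexHull(proj(f,rollpts(*p)).astype(np.float32))
def edgepts(f,mask):
    c,_=cv2.findContours(mask.astype(np.uint8),cv2.RETR_EXTERNAL,cv2.CHAIN_APPROX_NONE)
    c=max(c,key=cv2.contourArea); return c.reshape(-1,2)
def resid(f,e,p):
    h=hull(f,p); return np.array([cv2.pointPolygonTest(h,(float(a),float(b)),True)for a,b in e])-0.5
E
python3 - <<'E'
from fit import *
mw=[r for r in models.masks_of("wrist","label_roll")]
print([(r["conf"],r["extent"]) for r in mw])
m=mw[0]["mask"]
mt=[r["mask"] for n,l,r in F["m"] if n=="top" and l=="label_roll"][0]
ew,et=edgepts(W,m),edgepts(F["top"],mt)
for name,sets in (("wrist",[(W,ew)]),("top",[(F["top"],et)]),("both",[(W,ew),(F["top"],et)])):
    g=lambda p:np.concatenate([resid(f,e,p) for f,e in sets])
    s=least_squares(g,[555,138,0.18],loss="soft_l1",x_scale=[1,1,0.01],diff_step=1e-4)
    print(name,s.x.round(3),np.abs(g(s.x)).mean().round(2))
img=W["img"][:,:,::-1].copy()
big=cv2.resize(img[0:160,50:210],None,fx=5,fy=5,interpolation=cv2.INTER_CUBIC)
h=hull(W,s.x); cv2.polylines(big,[np.int32((h-[50,0]+.5)*5-.5)],True,(0,0,255))
h=proj(W,rollpts(*s.x)); 
# rails end points at z15
u=np.array([np.cos(s.x[2]),np.sin(s.x[2]),0]);v=np.array([-u[1],u[0],0])
for sgn in(1,-1):
    a=np.array([s.x[0],s.x[1],15])+v*25*sgn
    q=proj(W,[a-40*u,a+120*u]); q=np.int32((q-[50,0]+.5)*5-.5); cv2.line(big,tuple(map(int,q[0])),tuple(map(int,q[1])),(0,255,0),1)
cv2.imwrite("pics/fit1.png",big)
E
```

```text
[(0.65, [101.5, 57.8, 102.6, 58.1])]
wrist [5.56598e+02 1.37702e+02 1.99000e-01] 0.37
top [5.56454e+02 1.38598e+02 1.75000e-01] 0.36
both [5.56597e+02 1.37728e+02 1.99000e-01] 0.37
```

View pics/fit1.png

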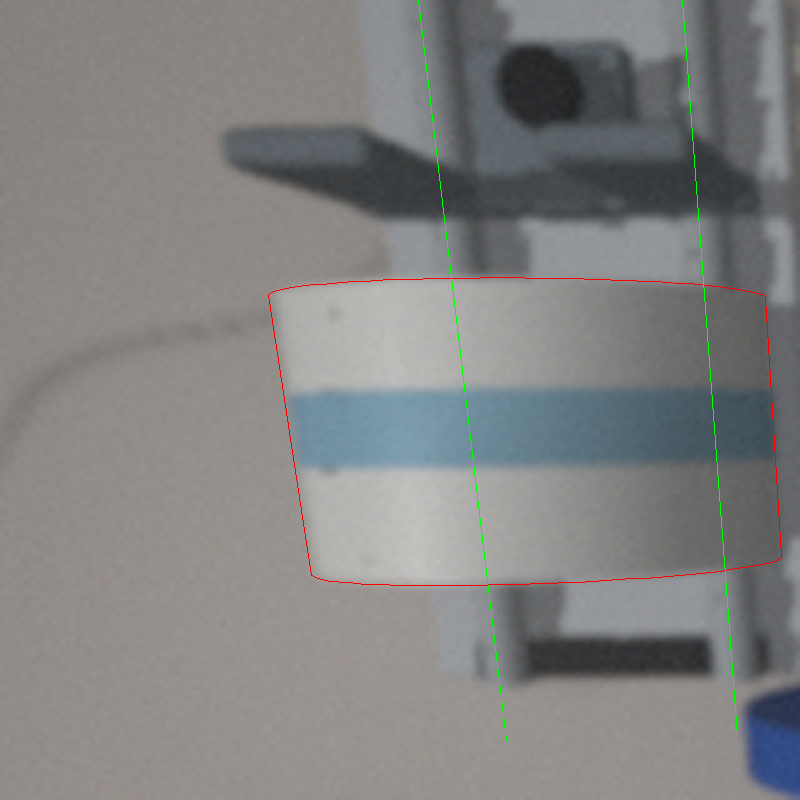

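```bash
python3 - <<'E'
from fit import *
crop(W["img"],190,0,140,330,2,"pics/w8s.png")
print(manip.state()["ee_pos"])
g=cv2.cvtColor(W["img"],cv2.COLOR_RGB2GRAY).astype(int)
for r in (15,30,60,90,110): print(r,g[r,215:295].tolist())
E
```

```text
[521.37445841  41.84868798 209.96998903]
15 [123, 133, 135, 140, 140, 143, 142, 134, 118, 96, 82, 85, 87, 85, 84, 86, 88, 86, 91, 90, 92, 90, 94, 93, 95, 94, 94, 96, 94, 95, 89, 92, 91, 89, 87, 90, 89, 84, 88, 85, 85, 83, 79, 79, 78, 75, 75, 71, 71, 70, 72, 68, 70, 63, 66, 61, 62, 58, 58, 56, 58, 53, 53, 52, 54, 67, 101, 128, 141, 142, 142, 144, 145, 143, 144, 143, 145, 144, 145, 146]
30 [136, 131, 127, 128, 133, 135, 147, 148, 141, 113, 89, 85, 84, 86, 86, 87, 88, 91, 88, 91, 90, 93, 94, 97, 98, 98, 98, 96, 97, 95, 94, 91, 93, 91, 91, 92, 88, 90, 87, 83, 85, 83, 81, 78, 78, 77, 76, 74, 71, 71, 75, 68, 67, 66, 64, 64, 64, 61, 60, 58, 59, 57, 55, 55, 54, 66, 82, 93, 94, 108, 126, 135, 141, 142, 141, 145, 141, 147, 147, 145]
60 [156, 159, 151, 139, 130, 112, 100, 95, 97, 98, 90, 83, 84, 86, 88, 89, 92, 90, 93, 91, 89, 95, 97, 97, 98, 100, 99, 99, 99, 99, 97, 97, 97, 94, 91, 89, 90, 93, 88, 88, 86, 87, 81, 80, 81, 79, 76, 77, 75, 72, 69, 71, 70, 71, 68, 64, 65, 62, 61, 61, 63, 60, 59, 54, 68, 93, 117, 121, 125, 136, 140, 143, 141, 136, 131, 117, 105, 115, 134, 147]
90 [147, 157, 162, 153, 146, 131, 117, 103, 96, 90, 91, 85, 85, 88, 87, 88, 90, 93, 90, 92, 89, 93, 96, 96, 99, 101, 102, 104, 104, 103, 99, 97, 93, 95, 93, 92, 89, 89, 86, 89, 88, 86, 85, 83, 80, 79, 78, 79, 75, 74, 72, 71, 70, 69, 72, 65, 66, 65, 62, 61, 59, 59, 56, 60, 79, 106, 115, 118, 141, 159, 164, 158, 148, 135, 121, 109, 108, 126, 137, 140]
110 [121, 128, 137, 138, 141, 144, 151, 157, 156, 152, 138, 123, 102, 89, 86, 88, 90, 90, 92, 88, 96, 92, 94, 91, 95, 101, 105, 106, 102, 103, 101, 100, 98, 97, 94, 95, 93, 91, 91, 84, 84, 85, 83, 82, 81, 81, 79, 78, 78, 76, 72, 73, 70, 71, 68, 67, 65, 64, 64, 61, 60, 60, 56, 57, 71, 89, 101, 100, 95, 96, 103, 113, 130, 139, 141, 138, 141, 141, 139, 140]
```

View pics/w8s.png

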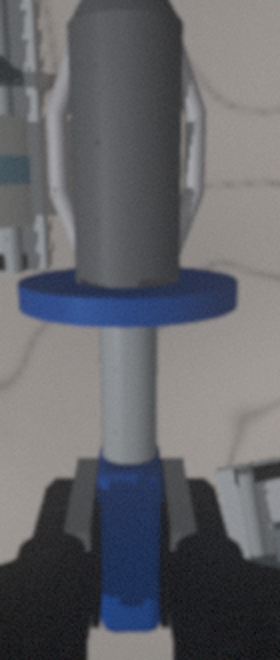

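```bash
python3 - <<'E'
from fit import *
s=manip.state(); yaw=s["tcp_rot"][2]
p=at_z(W,[(252.2,15),(252.4,90),(254,150),(254.5,200),(255,290)],226.3); print(p.round(1))
print("axis yaw",np.arctan2(p[0,1]-p[4,1],p[0,0]-p[4,0]),"tool yaw+pi/2",yaw+np.pi/2)
u=np.array([np.cos(yaw+np.pi/2),np.sin(yaw+np.pi/2)])
d=p[:,:2]-s["ee_pos"][:2]; print("along",(d@u).round(1),"lat",(-u[1]*d[:,0]+u[0]*d[:,1]).round(2))
W1=pickle.load(open("W1.pkl","rb"))
print(s["tcp_rot"],Rn.from_matrix(W["world_from_camera"][:3,:3]).as_euler("xyz"))
E
```

```text
[[619.8  60.4 226.3]
 [594.9  55.8 226.3]
 [572.4  51.  226.3]
 [551.5  46.9 226.3]
 [507.6  38.6 226.3]]
axis yaw 0.19175588503063692 tool yaw+pi/2 0.18166110885910558
along [100.2  74.8  51.9  30.5 -14.2] lat [ 0.46  0.41 -0.2  -0.42 -0.7 ]
[ 3.12848361e+00  2.92306913e-03 -1.38913522e+00] [ 2.82702097e+00  1.74473389e-03 -1.38795966e+00]
```

```bash
python3 -m inch '[-2.2,1.2,0,-0.001,-0.014,-0.002,-1, -3,2,-0.5,0,0,0,-1, -3,2,-1,0,0,0,-1, -2,1.3,-1.5,0,0,0,-1, -0.5,0.3,-1.5,0,0,0,-1, 0,0,0,0,0,0,-1, 0,0,0,0,0,0,-1]'; python3 - <<'E'
from h import *
delta((414.2,110.5,33.5),-1.391)
E
```

```text
clock: 9.15
ee_pos: [406.0, 109.3, 163.3]
tcp_rot: [-3.14, -0.001, -1.394]
ft_force: [1.2, 0.3, -1.0]
width: 0.144
t 9.15 at [406.  109.3 163.3] [-3.1402e+00 -1.2000e-03 -1.3942e+00] F [ 1.2  0.3 -1. ] w 0.144
dcm [  0.818   0.122 -12.982] drot [0.001  0.0016 0.0032]
```

```bash
python3 -m inch '[0.5,0.1,-2,0.001,0.002,0.003,-1, 0.3,0,-3,0,0,0,-1, 0,0,-3,0,0,0,-1, 0,0,-2,0,0,0,-1, 0,0,-0.8,0,0,0,-1, 0,0,0,0,0,0,-1, 0,0,0,0,0,0,-1]'; python3 - <<'E'
from h import *
eyes.grab_frame("top")
delta((414.2,110.5,33.5),-1.391)
E
```

```text
clock: 9.85
ee_pos: [424.1, 108.8, 60.6]
tcp_rot: [-3.126, -0.0, -1.396]
ft_force: [0.7, 0.1, -1.8]
width: 0.148
t 9.9 at [424.3 108.8  60.8] [-3.1252e+00 -5.0000e-04 -1.3957e+00] F [ 0.4  0.3 -2.4] w 0.144
dcm [-1.015  0.166 -2.73 ] drot [-0.0024  0.0162  0.0047]
```

```bash
python3 -m inch '[-1.2,0.1,0,-0.002,0.016,0.005,-1, 0,0,0,0,0,0,-1, -0.2,0,-1,0,0,0,-1, -0.1,0,-1,0,0,0,-1, 0,0,-0.3,0,0,0,-1, 0,0,0,0,0,0,-1, 0,0,0,0,0,0,-1]'; python3 - <<'E'
from h import *
eyes.grab_frame("wrist")
delta((414.2,110.5,33.5),-1.391)
E
```

```text
clock: 10.6
ee_pos: [410.2, 110.5, 38.9]
tcp_rot: [-3.137, 0.001, -1.39]
ft_force: [0.3, -0.1, -0.3]
width: 0.146
t 10.65 at [410.2 110.5  38.9] [-3.1368e+00  6.0000e-04 -1.3899e+00] F [ 0.5 -0.2 -1.4] w 0.145
dcm [ 0.402 -0.004 -0.541] drot [-0.0014  0.0046 -0.0011]
```

```bash
python3 -m inch '[0,0,-0.4,0,0,-0.001,-1, 0,0,-0.15,0,0,0,-1, 0,0,0,0,0,0,-1, 0,0,0,0,0,0,-1]'; python3 - <<'E'
from h import *
import pickle
fs={}
for n in ("top","scene","wrist"):
    fs[n]=eyes.grab_frame(n)
pickle.dump(fs,open("A1.pkl","wb"))
crop(fs["top"]["img"],190,90,80,110,7,"pics/a1t.png")
crop(fs["scene"]["img"],220,150,120,110,6,"pics/a1s.png")
cv2.imwrite("pics/a1w.png",fs["wrist"]["img"][:,:,::-1])
delta((414.2,110.5,33.5),-1.391)
E
```

```text
clock: 11.05
ee_pos: [410.8, 110.6, 33.3]
tcp_rot: [-3.136, 0.001, -1.391]
ft_force: [-0.5, -0.7, -0.8]
width: 0.142
t 11.2 at [410.9 110.6  33.4] [-3.1357e+00  6.0000e-04 -1.3910e+00] F [ 0.8 -0.7 -0.7] w 0.145
dcm [ 0.328 -0.015  0.01 ] drot [-0.0017  0.0057  0.    ]
```

View pics/a1t.png

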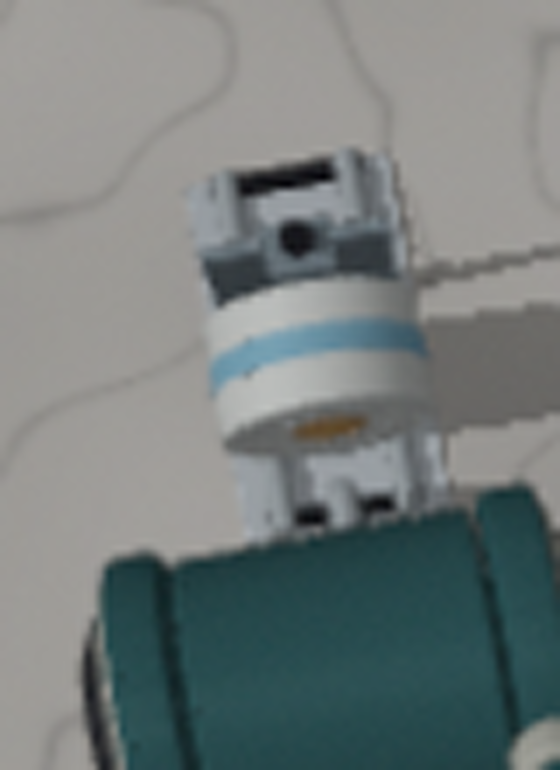

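View pics/a1s.png

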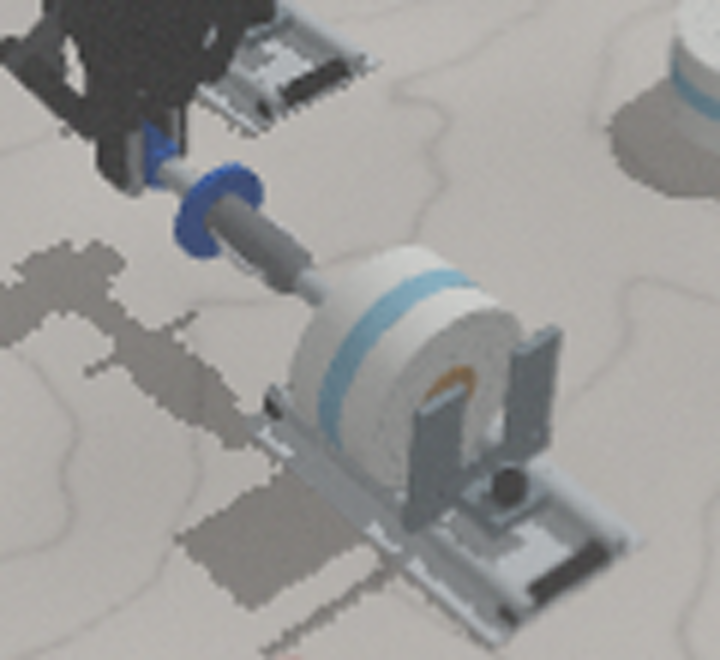

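View pics/a1w.png

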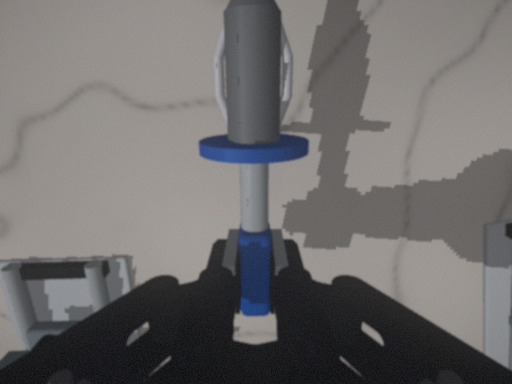

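```bash
python3 - <<'E'
from h import *
import pickle
fs=pickle.load(open("A1.pkl","rb"))
ax=lambda s:[556.6+s*np.cos(.19),137.4+s*np.sin(.19),50]
k=lambda q,o,s:((q-o+.5)*s-.5).round(0).tolist()
P=[ax(-20),ax(-10),ax(0)]
print("top",k(proj(fs["top"],P),[190,90],7)); print("scene",k(proj(fs["scene"],[ax(-145),ax(-65),ax(-20),ax(46)]),[220,150],6))
E
```

```text
top [[339.0, 475.0], [335.0, 450.0], [331.0, 425.0]]
scene [[145.0, 154.0], [261.0, 251.0], [332.0, 309.0], [442.0, 400.0]]
```

```bash
python3 - <<'E'
from fit import *
fs=pickle.load(open("A1.pkl","rb")); f=fs["scene"]
big=cv2.imread("pics/a1s.png")
k=lambda q:np.int32(((q-np.array([220,150])+.5)*6-.5).reshape(-1,1,2))
p=[556.6,137.4,.19]
R=rollpts(*p)
for part in (R[:120],R[120:]): cv2.polylines(big,[k(proj(f,part))],True,(0,0,255))
u=np.array([np.cos(.19),np.sin(.19),0]);T=np.array([410.9,110.6-.5,50]); O=T+56.1*u
a=np.linspace(0,2*np.pi,60);v=np.array([-u[1],u[0],0]);w=np.array([0,0,1.])
def ring(s,r): return O+s*u+r*np.cos(a)[:,None]*v+r*np.sin(a)[:,None]*w
for s,r in ((0,22),(-5,22),(0,10.5),(46,10.5),(53,6),(72,6)): cv2.polylines(big,[k(proj(f,ring(s,r)))],True,(0,255,255))
cv2.imwrite("pics/a1so.png",big)
E
```

```text
(no output)
```

View pics/a1so.png

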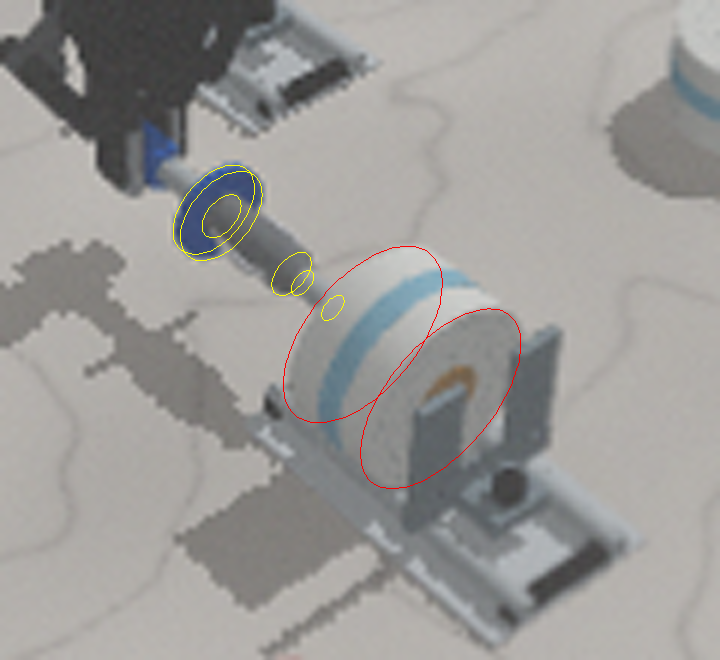

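Spindle and roll axes agree within about 1 mm in the top and scene views. Starting the approach into the bore.

```bash
cat >> h.py <<'E'
N=np.array([556.6,137.4]);YA=0.19
def ins():
    s=manip.state();u=np.array([np.cos(YA),np.sin(YA)]);d=s["ee_pos"][:2]-N
    F=s["ft_force"]
    print("t %.2f tip %.1f seat_gap %.1f lat %.2f z %.2f rot %s w %.3f | Fax %.1f Flat %.1f Fz %.1f M %s"%(s["clock"],d@u+128.1,-(d@u+56.1),-u[1]*d[0]+u[0]*d[1],s["ee_pos"][2],s["tcp_rot"].round(4),s["width"],F[:2]@u,-u[1]*F[0]+u[0]*F[1],F[2],s["torque"].round(2)))
E
python3 -m inch '[0.49,0.094,0,0,0,0,-1, 0.59,0.113,0,0,0,0,-1, 0.59,0.113,0,0,0,0,-1, 0.4,0.077,0,0,0,0,-1, 0,0,0,0,0,0,-1, 0,0,0,0,0,0,-1]'; python3 -c "
from h import *
ins()"
```

```text
clock: 11.8
ee_pos: [434.8, 115.2, 33.9]
tcp_rot: [-3.134, 0.001, -1.391]
ft_force: [0.1, 0.4, -1.9]
width: 0.143
t 11.80 tip 4.3 seat_gap 67.7 lat 1.21 z 33.93 rot [-3.1341e+00  6.0000e-04 -1.3910e+00] w 0.143 | Fax 0.2 Flat 0.3 Fz -1.9 M [-0.03  0.05 -0.02]
```

```bash
python3 -m inch '[0.4,0.02,-0.04,-0.0006,0.003,0,-1, 0.3,0.04,0,0,0,0,-1, 0,0,0,0,0,0,-1, 0,0,0,0,0,0,-1]'; python3 -c "
from h import *
for n in ('top','scene'):
    f=eyes.grab_frame(n); crop(f['img'],*((190,90,80,90,7) if n=='top' else (220,150,120,110,6)),'pics/b1%s.png'%n)
ins()"
```

```text
clock: 12.2
ee_pos: [441.9, 115.8, 33.3]
tcp_rot: [-3.138, 0.001, -1.391]
ft_force: [0.0, -0.9, -0.9]
width: 0.147
t 12.30 tip 11.3 seat_gap 60.7 lat 0.41 z 33.25 rot [-3.1381e+00  5.0000e-04 -1.3910e+00] w 0.143 | Fax -0.0 Flat -0.4 Fz -1.5 M [-0.01  0.07 -0.01]
```

View pics/b1top.png

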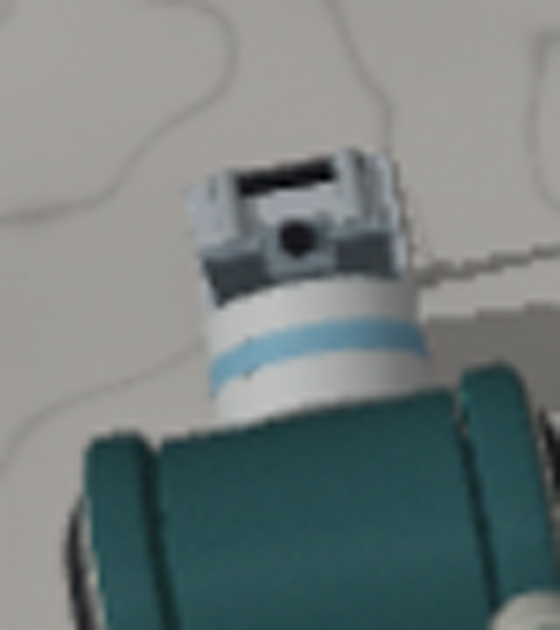

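View pics/b1scene.png

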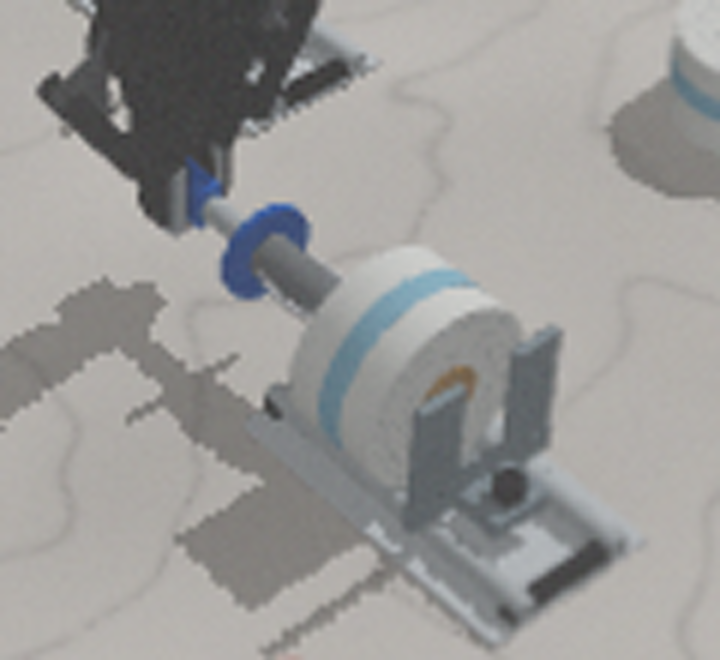

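```bash
python3 -m inch '[0.4,0.075,0,0,0,0,-1, 0.4,0.075,0,0,0,0,-1, 0.4,0.075,0,0,0,0,-1, 0,0,0,0,0,0,-1, 0,0,0,0,0,0,-1]'; python3 -c "
from h import *
ins()"
```

```text
clock: 12.8
ee_pos: [455.0, 118.2, 33.4]
tcp_rot: [-3.138, 0.001, -1.391]
ft_force: [-0.3, 0.1, -0.8]
width: 0.147
t 12.80 tip 24.8 seat_gap 47.2 lat 0.36 z 33.37 rot [-3.1376e+00  5.0000e-04 -1.3910e+00] w 0.147 | Fax -0.3 Flat 0.1 Fz -0.8 M [-0.01  0.01  0.  ]
```

```bash
python3 -m inch '[0.3,0.058,0,0,0,0,-1, 0.3,0.058,0,0,0,0,-1, 0.3,0.058,0,0,0,0,-1, 0.1,0.019,0,0,0,0,-1]'; python3 -c "
from h import *
ins()
f=eyes.grab_frame('scene'); crop(f['img'],220,150,120,110,6,'pics/b2scene.png')
ins()"
```

```text
clock: 13.2
ee_pos: [465.2, 120.3, 33.2]
tcp_rot: [-3.139, 0.001, -1.391]
ft_force: [-1.1, -1.1, -0.4]
width: 0.144
t 13.20 tip 35.2 seat_gap 36.8 lat 0.47 z 33.16 rot [-3.1387e+00  7.0000e-04 -1.3909e+00] w 0.144 | Fax -1.3 Flat -0.9 Fz -0.4 M [0.08 0.2  0.05]
t 13.25 tip 35.1 seat_gap 36.9 lat 0.50 z 33.10 rot [-3.1387e+00  7.0000e-04 -1.3909e+00] w 0.150 | Fax 0.0 Flat 0.4 Fz -1.1 M [0.09 0.13 0.06]
```

View pics/b2scene.png

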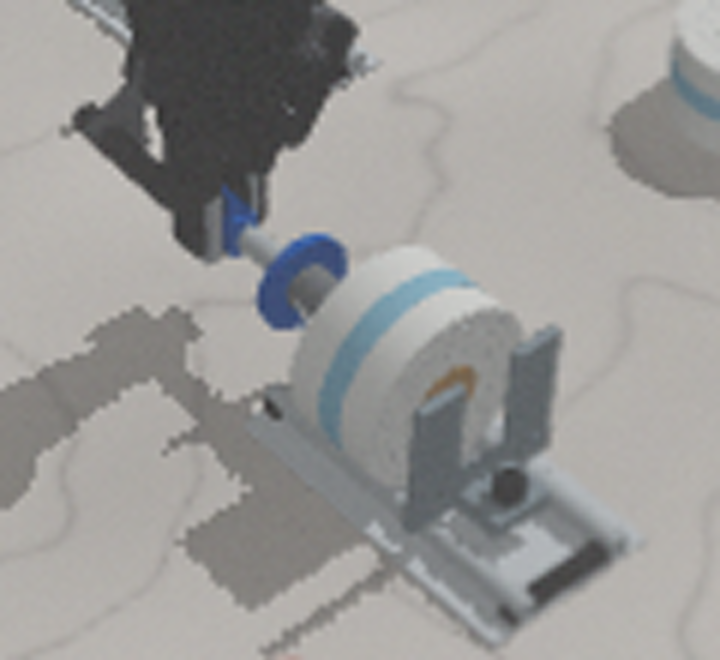

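```bash
for i in 1; do python3 -m inch '[0.3,0.058,0,0,0,0,-1, 0.3,0.058,0,0,0,0,-1]'; done; python3 -c "
from h import *
ins()"; python3 -m inch '[0.3,0.058,0,0,0,0,-1, 0.3,0.058,0,0,0,0,-1]' ; python3 -c "
from h import *
ins()"
```

```text
clock: 13.45
ee_pos: [470.0, 121.4, 32.6]
tcp_rot: [3.142, 0.001, -1.391]
ft_force: [-2.9, -0.7, -0.1]
width: 0.143
t 13.45 tip 40.0 seat_gap 32.0 lat 0.65 z 32.61 rot [ 3.1415e+00  8.0000e-04 -1.3908e+00] w 0.143 | Fax -3.0 Flat -0.2 Fz -0.1 M [-0.07  0.4  -0.03]
clock: 13.65
ee_pos: [475.0, 122.3, 32.3]
tcp_rot: [3.139, 0.001, -1.391]
ft_force: [-4.4, -1.3, 1.2]
width: 0.146
t 13.65 tip 45.1 seat_gap 26.9 lat 0.61 z 32.28 rot [ 3.1386e+00  6.0000e-04 -1.3907e+00] w 0.146 | Fax -4.5 Flat -0.4 Fz 1.2 M [-0.02  0.42 -0.01]
```

```bash
python3 -m inch '[0.3,0.058,0.1,0.0014,-0.0075,0,-1, 0.25,0.048,0.02,0,-0.001,0,-1]'; python3 -c "
from h import *
ins()
f=eyes.grab_frame('scene'); crop(f['img'],220,150,120,110,6,'pics/b3scene.png')
ins()"
```

```text
clock: 13.85
ee_pos: [480.6, 123.4, 33.3]
tcp_rot: [-3.136, 0.0, -1.391]
ft_force: [-2.9, -0.6, 0.7]
width: 0.144
t 13.85 tip 50.9 seat_gap 21.1 lat 0.55 z 33.27 rot [-3.1364e+00  4.0000e-04 -1.3907e+00] w 0.144 | Fax -3.0 Flat -0.0 Fz 0.7 M [-0.02  0.3  -0.02]
t 13.90 tip 51.5 seat_gap 20.5 lat 0.56 z 33.42 rot [-3.1356e+00  4.0000e-04 -1.3907e+00] w 0.146 | Fax -1.3 Flat -0.1 Fz -0.2 M [-0.06  0.31  0.03]
```

View pics/b3scene.png

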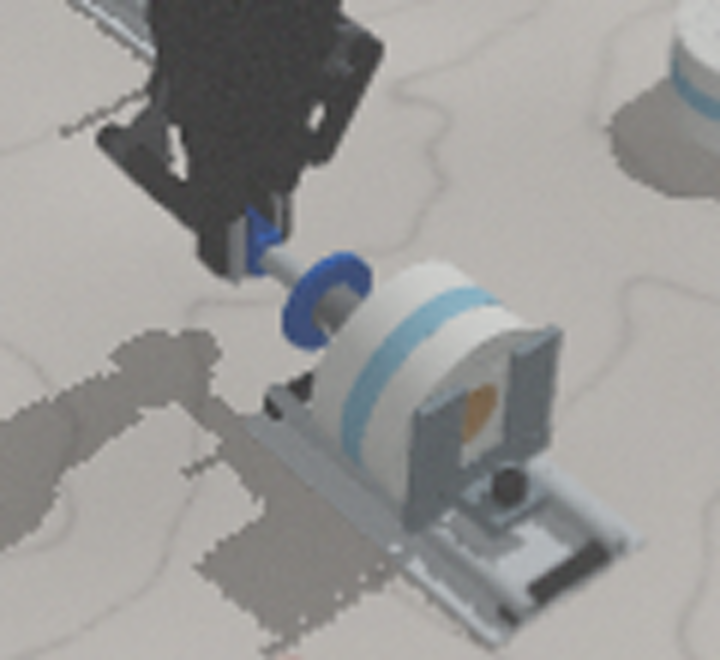

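```bash
python3 -m inch '[0.25,0.048,0,0,0,0,-1, 0.25,0.048,0,0,0,0,-1]'; python3 -c "
from h import *
ins()";  python3 -m inch '[0.25,0.048,0,0,0,0,-1, 0.25,0.048,0,0,0,0,-1]'; python3 -c "
from h import *
ins()
f=eyes.grab_frame('scene'); crop(f['img'],220,150,120,110,6,'pics/b4scene.png')"
```

```text
clock: 14.1
ee_pos: [484.9, 124.3, 32.7]
tcp_rot: [-3.139, 0.001, -1.391]
ft_force: [-3.6, 0.7, -2.1]
width: 0.147
t 14.10 tip 55.2 seat_gap 16.8 lat 0.66 z 32.74 rot [-3.1388e+00  6.0000e-04 -1.3908e+00] w 0.147 | Fax -3.4 Flat 1.4 Fz -2.1 M [0.04 0.94 0.07]
clock: 14.3
ee_pos: [486.9, 125.1, 31.3]
tcp_rot: [3.137, 0.001, -1.391]
ft_force: [-8.9, -0.5, 2.8]
width: 0.145
t 14.30 tip 57.3 seat_gap 14.7 lat 1.06 z 31.32 rot [ 3.1374e+00  1.1000e-03 -1.3906e+00] w 0.145 | Fax -8.8 Flat 1.2 Fz 2.8 M [-0.05  0.97  0.04]
```

View pics/b4scene.png

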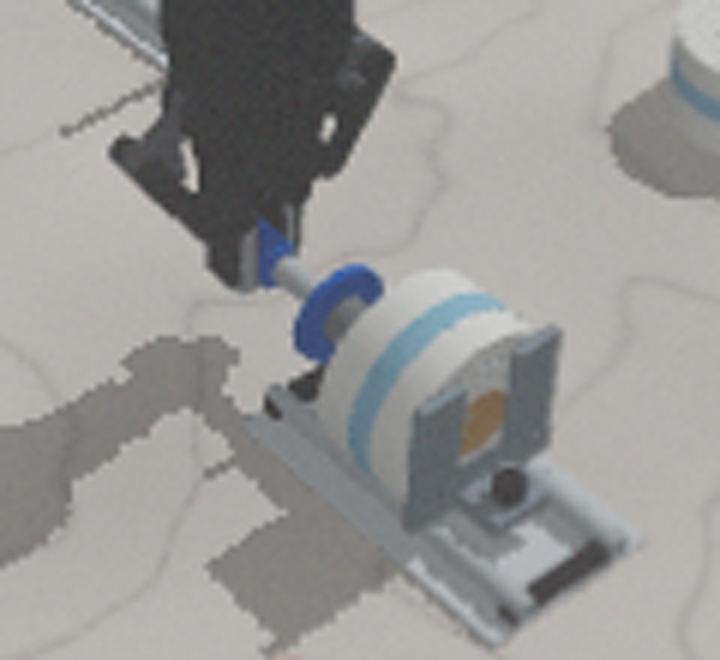

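```bash
python3 -m inch '[0.3,0.01,0.22,0.0016,-0.01,0,-1, 0.35,0.06,0.06,0.0006,-0.004,0,-1]'; python3 -c "
from h import *
ins()"
```

```text
clock: 14.55
ee_pos: [487.6, 125.1, 31.4]
tcp_rot: [3.139, 0.001, -1.39]
ft_force: [-10.8, -0.8, 2.9]
width: 0.146
t 14.55 tip 58.0 seat_gap 14.0 lat 0.95 z 31.37 rot [ 3.1387e+00  1.1000e-03 -1.3903e+00] w 0.146 | Fax -10.8 Flat 1.2 Fz 2.9 M [-0.08  1.4   0.12]
```

```bash
python3 -m inch '[0.2,0.02,0.3,0.0025,-0.014,0,-1, 0.2,0.02,0.25,0.0022,-0.012,0,-1]'; python3 -c "
from h import *
ins()"
```

```text
clock: 14.75
ee_pos: [487.2, 125.0, 33.9]
tcp_rot: [-3.127, 0.001, -1.39]
ft_force: [-5.7, -0.2, -6.1]
width: 0.145
t 14.75 tip 57.6 seat_gap 14.4 lat 0.87 z 33.90 rot [-3.1271e+00  1.2000e-03 -1.3900e+00] w 0.145 | Fax -5.7 Flat 0.8 Fz -6.1 M [0.02 1.19 0.13]
```

```bash
python3 -m inch '[0.35,0.05,0.05,0,0.001,0,-1, 0.35,0.06,0.1,0.0008,-0.004,0,-1]'; python3 -c "
from h import *
ins()"
```

```text
clock: 14.95
ee_pos: [490.9, 125.6, 33.6]
tcp_rot: [-3.13, 0.002, -1.39]
ft_force: [-4.5, 0.6, -4.0]
width: 0.143
t 14.95 tip 61.3 seat_gap 10.7 lat 0.86 z 33.63 rot [-3.1303e+00  1.7000e-03 -1.3897e+00] w 0.143 | Fax -4.3 Flat 1.5 Fz -4.0 M [0.06 0.89 0.16]
```

```bash
python3 -m inch '[0.35,0.06,0.05,0,-0.001,0,-1, 0.35,0.06,0.08,0.0006,-0.003,0,-1]'; python3 -c "
from h import *
ins()";python3 -m inch '[0.35,0.06,0.08,0.0006,-0.003,0,-1, 0.35,0.06,0.08,0.0006,-0.003,0,-1]'; python3 -c "
from h import *
ins()
f=eyes.grab_frame('scene'); crop(f['img'],220,150,120,110,6,'pics/b5scene.png')"
```

```text
clock: 15.15
ee_pos: [495.7, 126.6, 34.0]
tcp_rot: [-3.131, 0.002, -1.39]
ft_force: [-7.4, -0.3, -1.2]
width: 0.149
t 15.15 tip 66.2 seat_gap 5.8 lat 0.94 z 33.95 rot [-3.1310e+00  1.8000e-03 -1.3896e+00] w 0.149 | Fax -7.4 Flat 1.1 Fz -1.2 M [-0.02  1.2   0.11]
clock: 15.35
ee_pos: [499.7, 127.5, 34.3]
tcp_rot: [-3.131, 0.002, -1.389]
ft_force: [-8.1, -0.8, -2.2]
width: 0.146
t 15.35 tip 70.4 seat_gap 1.6 lat 1.00 z 34.28 rot [-3.1314e+00  2.0000e-03 -1.3893e+00] w 0.146 | Fax -8.1 Flat 0.7 Fz -2.2 M [-0.04  1.32  0.09]
```

View pics/b5scene.png

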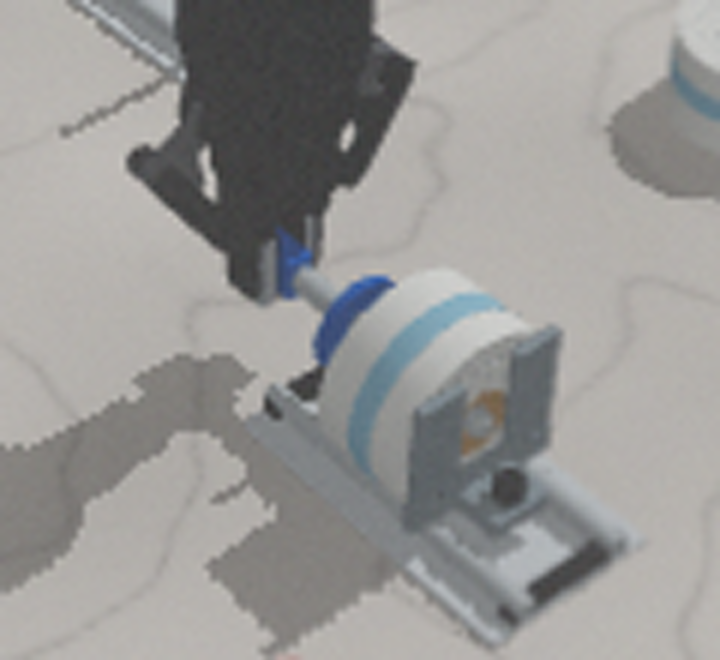

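```bash
python3 -m inch '[0.35,0.055,0.03,0.0006,-0.003,0,-1, 0.35,0.055,0.03,0.0006,-0.003,0,-1]'; python3 -c "
from h import *
ins()";python3 -m inch '[0.35,0.055,0.03,0.0006,-0.003,0,-1, 0.35,0.055,0.03,0.0006,-0.003,0,-1]'; python3 -c "
from h import *
ins()
f=eyes.grab_frame('scene'); crop(f['img'],220,150,120,110,6,'pics/b6scene.png')"
```

```text
clock: 15.6
ee_pos: [504.3, 128.3, 33.8]
tcp_rot: [-3.131, 0.002, -1.389]
ft_force: [-6.7, 0.0, 0.5]
width: 0.142
t 15.60 tip 75.1 seat_gap -3.1 lat 0.97 z 33.77 rot [-3.1308e+00  2.4000e-03 -1.3892e+00] w 0.142 | Fax -6.6 Flat 1.3 Fz 0.5 M [0.   1.14 0.14]
clock: 15.8
ee_pos: [508.8, 129.2, 33.4]
tcp_rot: [-3.13, 0.003, -1.389]
ft_force: [-7.1, 0.1, -1.2]
width: 0.146
t 15.80 tip 79.6 seat_gap -7.6 lat 0.97 z 33.38 rot [-3.1304e+00  2.7000e-03 -1.3890e+00] w 0.146 | Fax -6.9 Flat 1.4 Fz -1.2 M [-0.    1.17  0.17]
```

View pics/b6scene.png

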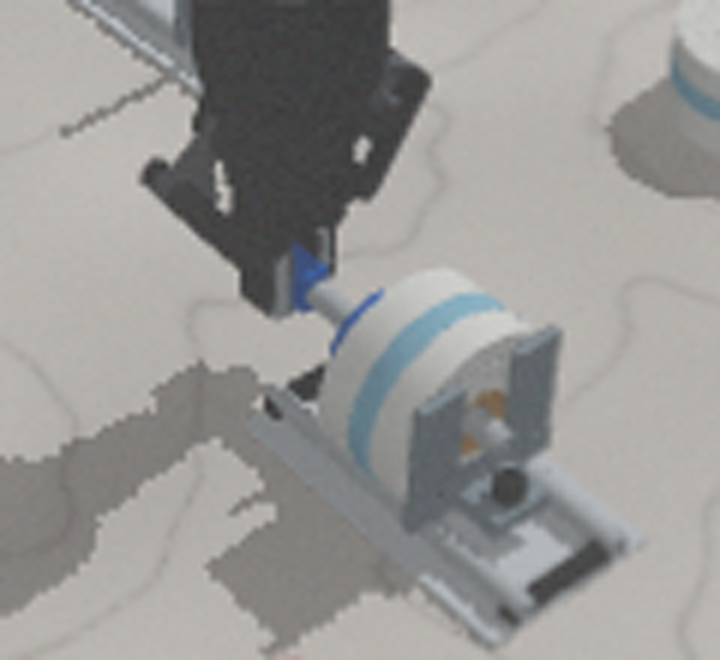

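```bash
R='import h; h.ins()'; python3 -m inch '[0.28,0.044,0.03,0.0006,-0.003,0,-1, 0.28,0.044,0.03,0.0006,-0.003,0,-1]'>/dev/null; python3 -c "$R"; python3 -m inch '[0.28,0.044,0.03,0.0006,-0.003,0,-1]'>/dev/null; python3 -c "$R"
```

```text
t 16.05 tip 83.3 seat_gap -11.3 lat 1.02 z 33.08 rot [-3.1289e+00  3.0000e-03 -1.3887e+00] w 0.144 | Fax -7.3 Flat 2.2 Fz -1.6 M [-0.01  1.15  0.09]
t 16.15 tip 84.9 seat_gap -12.9 lat 1.03 z 32.90 rot [-3.1287  0.0032 -1.3886] w 0.143 | Fax -6.3 Flat 1.1 Fz -0.9 M [-0.06  1.21  0.05]
```

```bash
R='import h; h.ins()'; for i in 1 ; do python3 -m inch '[0.25,0.04,0.05,0.0003,-0.001,0,-1]'>/dev/null; python3 -c "$R"; done; python3 -m inch '[0.25,0.04,0.05,0.0003,-0.001,0,-1]'>/dev/null; python3 -c "$R"; python3 -c "
from h import *
f=eyes.grab_frame('scene'); crop(f['img'],250,170,80,80,8,'pics/b7scene.png');ins()"
```

```text
t 16.25 tip 86.1 seat_gap -14.1 lat 1.04 z 32.94 rot [-3.1304  0.0034 -1.3885] w 0.144 | Fax -6.8 Flat 0.8 Fz -0.3 M [-0.07  1.18  0.13]
t 16.35 tip 87.3 seat_gap -15.3 lat 1.08 z 32.93 rot [-3.1323  0.0036 -1.3885] w 0.142 | Fax -7.0 Flat 0.5 Fz -1.1 M [-0.08  1.14  0.14]
t 16.40 tip 87.8 seat_gap -15.8 lat 1.07 z 33.06 rot [-3.1316  0.0036 -1.3885] w 0.143 | Fax -5.5 Flat 1.4 Fz -1.7 M [0.02 1.08 0.13]
```

View pics/b7scene.png

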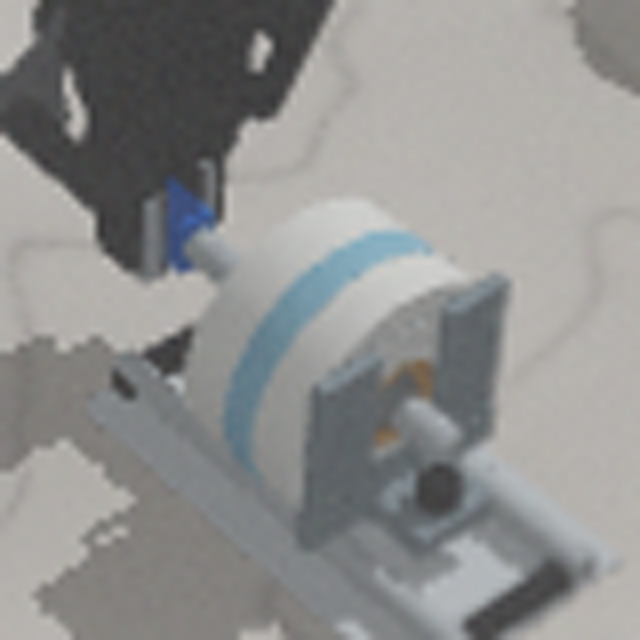

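```bash
R='import h; h.ins()'; python3 -m inch '[0.25,0.04,0.05,0.0003,-0.001,0,-1]'>/dev/null; python3 -c "$R"; python3 -m inch '[0.25,0.04,0.05,0.0003,-0.001,0,-1]'>/dev/null; python3 -c "$R"; python3 -m inch '[0.25,0.04,0.05,0.0003,-0.002,0,-1]'>/dev/null; python3 -c "$R"
```

```text
t 16.50 tip 88.9 seat_gap -16.9 lat 1.09 z 33.06 rot [-3.1335  0.0038 -1.3884] w 0.148 | Fax -6.8 Flat 1.3 Fz -0.8 M [-0.    1.14  0.15]
t 16.60 tip 90.1 seat_gap -18.1 lat 1.07 z 33.08 rot [-3.1356  0.0039 -1.3883] w 0.142 | Fax -10.6 Flat 0.7 Fz 1.8 M [-0.15  1.71  0.15]
t 16.70 tip 90.0 seat_gap -18.0 lat 1.03 z 33.05 rot [-3.1395  0.0038 -1.3879] w 0.143 | Fax -13.7 Flat 0.8 Fz 6.1 M [-0.23  2.01  0.15]
```

```bash
python3 -m inch '[0.2,0.03,0.15,0.0015,-0.008,0,-1]'>/dev/null; python3 -c "
from h import *
ins()
import pickle
fs={n:eyes.grab_frame(n) for n in ('top','wrist','scene')}
pickle.dump(fs,open('C1.pkl','wb'))
cv2.imwrite('pics/c1w.png',fs['wrist']['img'][:,:,::-1]);
crop(fs['wrist']['img'],170,80,170,120,4,'pics/c1wc.png')
for n in ('wrist','scene'):
  for r in models.masks_of(n,'label_roll')[:2]: print(n,r['conf'],r['extent'])
ins()"
```

```text
t 16.80 tip 90.1 seat_gap -18.1 lat 1.00 z 33.62 rot [-3.1357  0.0037 -1.3877] w 0.139 | Fax -4.8 Flat 0.1 Fz -5.7 M [-0.06  1.12  0.14]
wrist 0.84 [125.2, 0.2, 246.3, 161.6]
scene 0.81 [275.8, 192.7, 32.6, 42.6]
t 17.05 tip 90.1 seat_gap -18.1 lat 1.02 z 33.42 rot [-3.1353  0.0037 -1.3876] w 0.143 | Fax -6.0 Flat 1.2 Fz -4.0 M [-0.08  1.25  0.19]
```

View pics/c1wc.png

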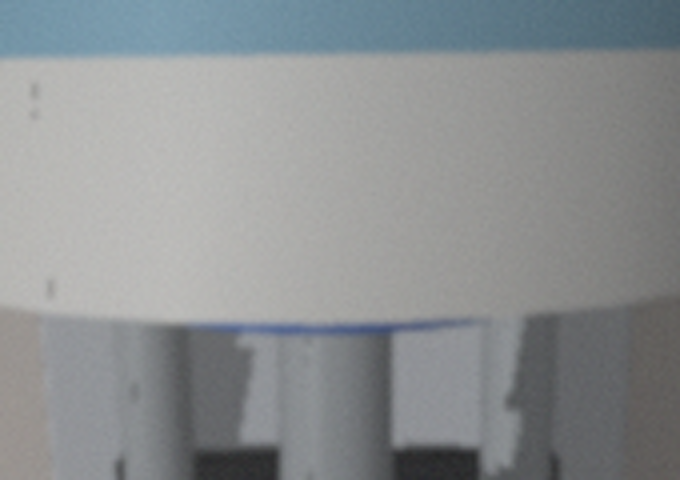

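```bash
python3 - <<'E'
from h import *
import pickle
fs=pickle.load(open("C1.pkl","rb"));s=manip.state();f=fs["wrist"]
yaw=s["tcp_rot"][2]+np.pi/2+0.01;u=np.array([np.cos(yaw),np.sin(yaw),0]);v=np.array([-u[1],u[0],0]);w=np.array([0,0,1.])
T=s["ee_pos"]
a=np.linspace(0,np.pi,181)
def low(s_,r,ao,zo):
    P=T+zo*w+(ao+s_)*u+r*np.cos(a)[:,None]*v+r*np.sin(a)[:,None]*w
    return proj(f,P)[:,1].max()
for ao in (55,56.1,57):
  for zo in (16.0,16.6):
    print(ao,zo,"flange back",low(-5,22,ao,zo).round(1),"roll rim gap0,1,2,4",[low(g,42,ao,zo-2.5*0).round(1) for g in(0,1,2,4)])
E
```

```text
55 16.0 flange back 165.1 roll rim gap0,1,2,4 [np.float64(163.8), np.float64(160.2), np.float64(156.6), np.float64(149.4)]
55 16.6 flange back 165.5 roll rim gap0,1,2,4 [np.float64(164.2), np.float64(160.7), np.float64(157.0), np.float64(149.8)]
56.1 16.0 flange back 162.0 roll rim gap0,1,2,4 [np.float64(159.8), np.float64(156.2), np.float64(152.6), np.float64(145.3)]
56.1 16.6 flange back 162.3 roll rim gap0,1,2,4 [np.float64(160.3), np.float64(156.7), np.float64(153.0), np.float64(145.7)]
57 16.0 flange back 159.4 roll rim gap0,1,2,4 [np.float64(156.6), np.float64(153.0), np.float64(149.4), np.float64(142.0)]
57 16.6 flange back 159.7 roll rim gap0,1,2,4 [np.float64(157.0), np.float64(153.4), np.float64(149.8), np.float64(142.4)]
```

```bash
python3 -m inch '[0.35,0.06,0.08,0.001,-0.006,0,-1]'>/dev/null; python3 -c "
from h import *
ins()";  python3 -m inch '[0.35,0.06,0.12,0.0014,-0.008,0,-1]'>/dev/null; python3 -c "
from h import *
ins()"
```

```text
t 17.15 tip 90.1 seat_gap -18.1 lat 1.00 z 33.06 rot [-3.1369  0.0036 -1.3874] w 0.144 | Fax -15.2 Flat 1.8 Fz 6.0 M [-0.26  2.35  0.13]
t 17.25 tip 90.1 seat_gap -18.1 lat 1.01 z 33.23 rot [-3.1363  0.0035 -1.3872] w 0.148 | Fax -11.5 Flat 0.7 Fz 1.5 M [-0.19  1.87  0.08]
```

The roll is home: there was no further advance at 11–15 N, and the wrist view shows the rim meeting the flange with a gap of about 0 mm. Relaxing the push and lifting.

```bash
python3 -m inch '[0,0,0,0,0,0,-1, -0.03,0,0.05,0,0,0,-1, 0,0,0.2,0,0,0,-1, 0,0,0.4,0,0,0,-1, 0,0,0.6,0,0,0,-1, 0,0,0,0,0,0,-1]'; python3 -c "
from h import *
ins()
f=eyes.grab_frame('scene'); crop(f['img'],230,150,110,100,6,'pics/d1.png')
f=eyes.grab_frame('wrist');cv2.imwrite('pics/d1w.png',f['img'][:,:,::-1])
delta((500,130,140),-1.391)"
```

```text
clock: 17.85
ee_pos: [519.2, 130.6, 46.1]
tcp_rot: [-3.136, 0.002, -1.387]
ft_force: [-3.6, -1.6, -2.4]
width: 0.141
t 17.85 tip 90.1 seat_gap -18.1 lat 0.37 z 46.05 rot [-3.1363e+00  2.3000e-03 -1.3869e+00] w 0.141 | Fax -3.8 Flat -0.9 Fz -2.4 M [-0.23  0.76  0.08]
t 17.95 at [519.2 130.6  45.8] [-3.1361e+00  2.5000e-03 -1.3871e+00] F [-4.2 -1.6 -0.8] w 0.142
dcm [-1.919 -0.061  9.416] drot [-0.0034  0.0049 -0.0039]
```

View pics/d1.png

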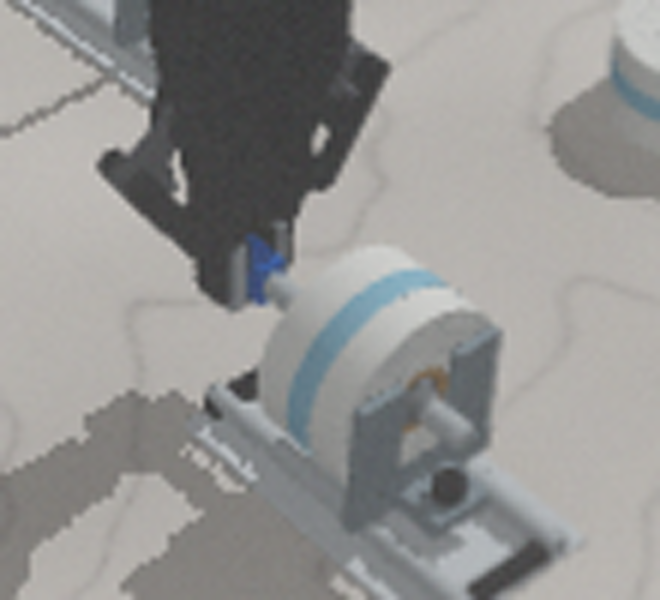

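View pics/d1w.png

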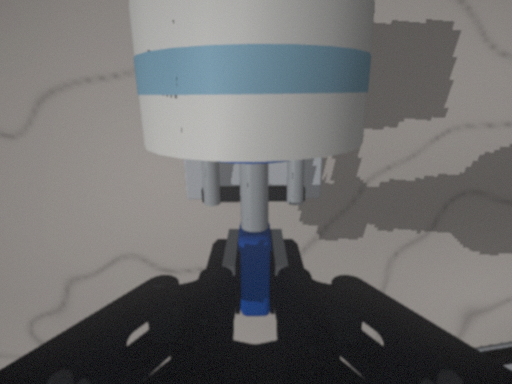

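```bash
python3 -m inch '[-0.25,-0.05,0.3,0,0,0,-1, -0.3,-0.05,1,0,0,0,-1, 0,0,2,0,0,0,-1, 0,0,2.5,0,0,0,-1, 0,0,2.5,0,0,0,-1, 0,0,1.5,0,0,0,-1, 0,0,0,0,0,0,-1, 0,0,0,0,0,0,-1]'; python3 -c "
from h import *
ins()
f=eyes.grab_frame('wrist');cv2.imwrite('pics/d2w.png',f['img'][:,:,::-1])
delta((500,130,140),-1.391)"
```

```text
clock: 18.75
ee_pos: [520.5, 131.4, 155.3]
tcp_rot: [-3.115, 0.004, -1.388]
ft_force: [-0.4, -0.1, -3.3]
width: 0.146
t 18.75 tip 91.6 seat_gap -19.6 lat 0.91 z 155.31 rot [-3.1145  0.0037 -1.388 ] w 0.146 | Fax -0.5 Flat -0.0 Fz -3.3 M [-0.03  0.28 -0.03]
t 18.8 at [520.8 131.4 155.3] [-3.1143  0.0037 -1.388 ] F [ 1.1 -0.4 -3.5] w 0.14
dcm [-2.076 -0.143 -1.533] drot [-0.0085  0.0262 -0.003 ]
```

View pics/d2w.png

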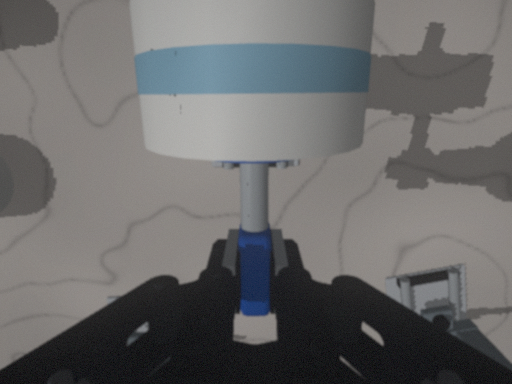

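```bash
python3 -m inch '[0,-1.5,0,-0.005,0.015,-0.012,-1, 0.1,-3,0,0,0.007,-0.026,-1, 0.1,-3.5,0,0,0,-0.03,-1, 0.1,-3.5,0,0,0,-0.03,-1, 0.1,-3.5,0,0,0,-0.03,-1, 0.1,-3.5,0,0,0,-0.03,-1, 0.1,-3.5,0,0,0,-0.03,-1, 0.1,-3,0,0,0,-0.028,-1, 0.1,-1.5,0,0,0,-0.02,-1, 0,0,0,0,0,0,-1]'; python3 -c "
from h import *
delta((529.1,-181.6,130),-1.6554)"
```

```text
clock: 19.8
ee_pos: [519.3, -149.4, 142.8]
tcp_rot: [3.123, 0.002, -1.635]
ft_force: [-0.3, 0.5, -2.7]
width: 0.143
t 19.8 at [ 519.3 -149.4  142.8] [ 3.1231e+00  1.7000e-03 -1.6351e+00] F [-0.3  0.5 -2.7] w 0.143
dcm [ 0.975 -3.22  -1.276] drot [-0.0031 -0.0183 -0.0203]
```

```bash
python3 -m inch '[0.4,-1,0,-0.0035,-0.023,-0.01,-1, 0.4,-1.3,0,0,0,-0.01,-1, 0.1,-0.7,0,0,0,0,-1, 0,0,0,0,0,0,-1, 0,0,0,0,0,0,-1]'; python3 -c "
from h import *
import pickle
fs={n:eyes.grab_frame(n) for n in ('top','wrist','scene')};pickle.dump(fs,open('E1.pkl','wb'))
crop(fs['top']['img'],315,85,100,100,7,'pics/e1t.png')
crop(fs['scene']['img'],100,180,120,140,5,'pics/e1s.png')
cv2.imwrite('pics/e1w.png',fs['wrist']['img'][:,:,::-1])
delta((529.1,-181.6,130),-1.6554)"
```

```text
clock: 20.3
ee_pos: [527.1, -180.8, 139.9]
tcp_rot: [-3.14, 0.001, -1.656]
ft_force: [0.2, -0.1, -4.0]
width: 0.142
t 20.45 at [ 527.1 -180.5  140. ] [-3.1401e+00  1.2000e-03 -1.6553e+00] F [-0.   0.2 -3.5] w 0.144
dcm [ 0.196 -0.107 -1.002] drot [-0.0011  0.0015 -0.0001]
```

View pics/e1t.png

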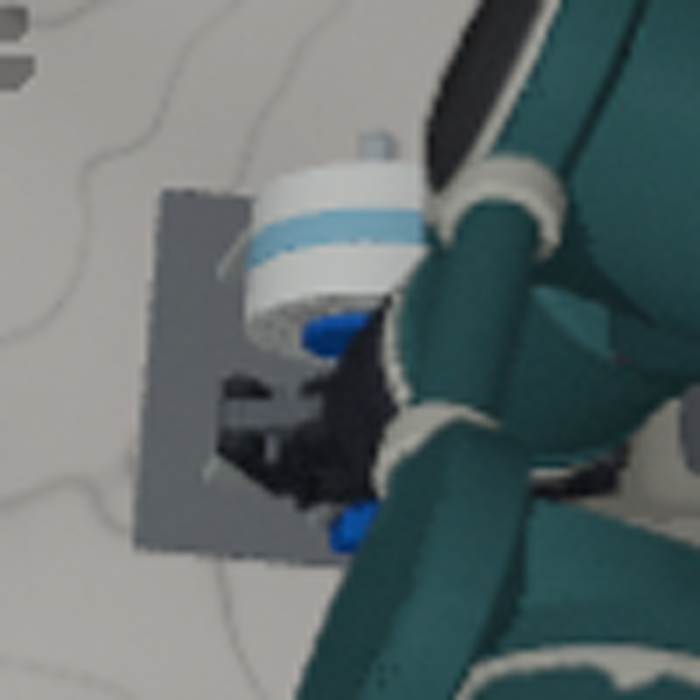

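View pics/e1s.png

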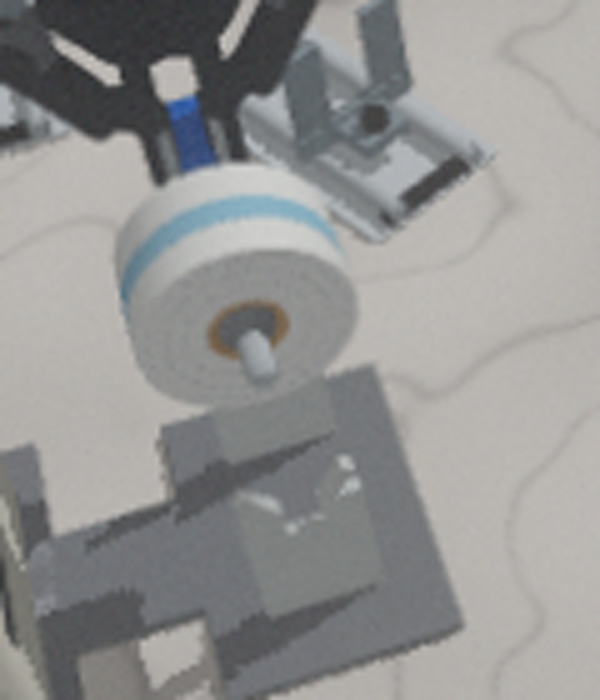

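View pics/e1w.png

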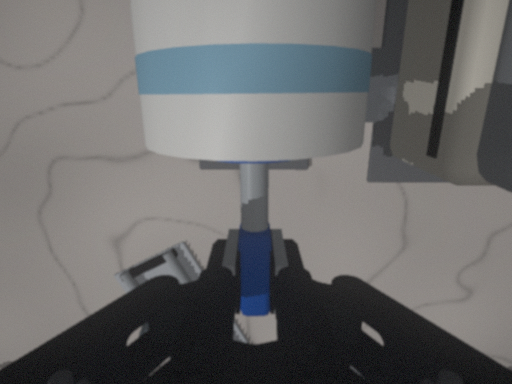

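```bash
python3 -m inch '[0.15,-0.1,-1,0,-0.003,0,-1, 0,0,-1.5,0,0,0,-1, 0,0,-1.5,0,0,0,-1, 0,0,-1,0,0,0,-1, 0,0,0,0,0,0,-1, 0,0,0,0,0,0,-1]'; python3 -c "
from h import *
eyes.grab_frame('wrist')
delta((529.1,-181.6,80),-1.6554)"
```

```text
clock: 21.05
ee_pos: [527.6, -179.5, 84.5]
tcp_rot: [-3.139, 0.002, -1.653]
ft_force: [1.2, -0.3, -2.8]
width: 0.148
t 21.1 at [ 527.4 -179.5   84.4] [-3.1394e+00  2.6000e-03 -1.6530e+00] F [-0.  -0.2 -3.9] w 0.145
dcm [ 0.172 -0.214 -0.444] drot [-0.0024  0.0024 -0.0024]
```

```bash
python3 -m inch '[0.17,-0.21,0,-0.0028,-0.002,-0.0024,-1, 0,0,0,0,0,0,-1, 0,0,0,0,0,0,-1]'; python3 -c "
from h import *
import pickle
fs={n:eyes.grab_frame(n) for n in ('top','wrist','scene')};pickle.dump(fs,open('E2.pkl','wb'))
crop(fs['scene']['img'],100,190,120,130,5,'pics/e2s.png')
delta((529.1,-181.6,80),-1.6554)"
```

```text
clock: 21.4
ee_pos: [530.5, -182.3, 86.0]
tcp_rot: [-3.134, -0.001, -1.656]
ft_force: [0.3, -0.3, -3.1]
width: 0.142
t 21.55 at [ 530.4 -182.2   85.9] [-3.1344e+00 -1.1000e-03 -1.6557e+00] F [-0.3 -0.5 -3.2] w 0.143
dcm [-0.125  0.059 -0.587] drot [0.0017 0.0071 0.0003]
```

View pics/e2s.png

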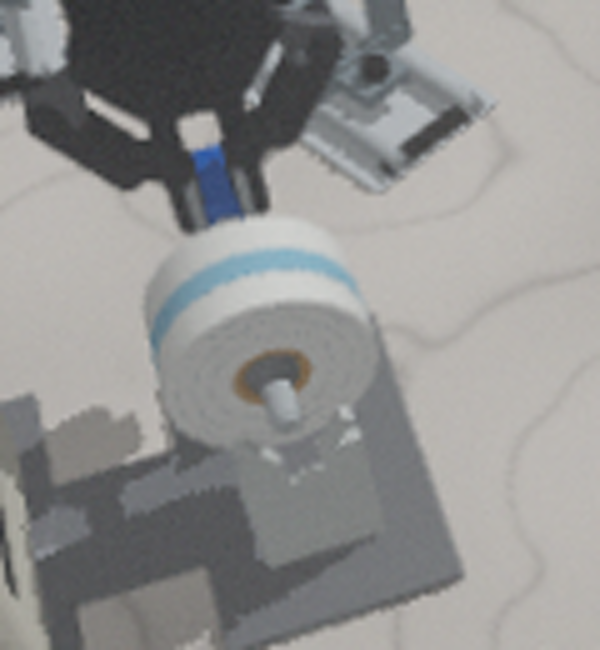

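```bash
python3 -m inch '[-0.12,0.06,-0.7,0.0001,0.0025,0,-1, 0,0,-0.8,0,0,0,-1, 0,0,-0.6,0,0,0,-1, 0,0,0,0,0,0,-1]'; python3 -c "
from h import *
f=eyes.grab_frame('scene');crop(f['img'],100,190,120,130,5,'pics/e3s.png')
delta((529.1,-181.6,50),-1.6554)"
```

```text
clock: 21.95
ee_pos: [528.8, -181.4, 63.1]
tcp_rot: [-3.137, -0.001, -1.656]
ft_force: [0.7, -0.4, -3.7]
width: 0.143
t 22.0 at [ 529.  -181.5   63.4] [-3.1367e+00 -1.2000e-03 -1.6556e+00] F [-0.2 -0.6 -3.5] w 0.145
dcm [ 0.01  -0.014 -1.34 ] drot [0.0016 0.0047 0.0002]
```

View pics/e3s.png

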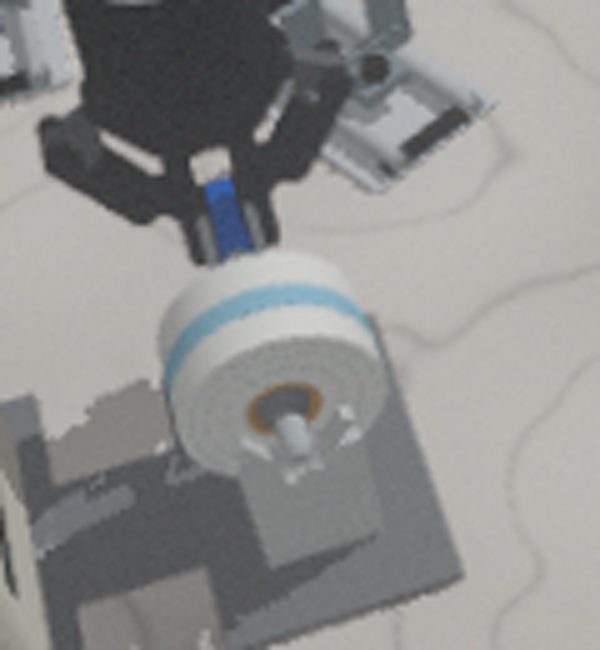

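```bash
python3 -m inch '[0,0,-0.4,0,0,0,-1, 0,0,-0.4,0,0,0,-1, 0,0,-0.2,0,0,0,-1, 0,0,0,0,0,0,-1]'; python3 -c "
from h import *
delta((529.1,-181.6,45.4),-1.6554)"
```

```text
clock: 22.4
ee_pos: [529.2, -181.6, 52.6]
tcp_rot: [-3.136, -0.001, -1.656]
ft_force: [-0.4, 0.2, -3.7]
width: 0.144
t 22.4 at [ 529.2 -181.6   52.6] [-3.1365e+00 -1.3000e-03 -1.6557e+00] F [-0.4  0.2 -3.7] w 0.144
dcm [-0.014 -0.003 -0.718] drot [0.0017 0.005  0.0003]
```

```bash
python3 -m inch '[0,0,-0.3,0,0,0,-1, 0,0,-0.25,0,0,0,-1, 0,0,-0.1,0,0,0,-1, 0,0,0,0,0,0,-1]'; python3 -c "
from h import *
delta((529.1,-181.6,45.4),-1.6554)"
```

```text
clock: 22.8
ee_pos: [529.6, -181.6, 45.8]
tcp_rot: [-3.136, -0.001, -1.656]
ft_force: [0.3, -0.8, -3.6]
width: 0.147
t 22.8 at [ 529.6 -181.6   45.8] [-3.1358e+00 -1.4000e-03 -1.6556e+00] F [ 0.3 -0.8 -3.6] w 0.147
dcm [-0.047  0.001 -0.044] drot [0.0019 0.0056 0.0002]
```

```bash
R='from h import *
delta((529.1,-181.6,45.4),-1.6554)'; python3 -m inch '[0,0,-0.08,0,0,0,-1, 0,0,0,0,0,0,-1]'>/dev/null; python3 -c "$R";  python3 -m inch '[0,0,-0.08,0,0,0,-1, 0,0,0,0,0,0,-1]' >/dev/null; python3 -c "$R"
python3 -c "
from h import *
f=eyes.grab_frame('scene');crop(f['img'],100,190,120,130,5,'pics/e4s.png')
f=eyes.grab_frame('wrist');cv2.imwrite('pics/e4w.png',f['img'][:,:,::-1])"
```

```text
t 23.0 at [ 529.8 -181.7   45.5] [-3.1354e+00 -1.5000e-03 -1.6557e+00] F [-1.5  1.5 -2.6] w 0.143
dcm [-0.071  0.012 -0.015] drot [0.002  0.006  0.0003]
t 23.2 at [ 529.9 -181.7   45.5] [-3.1351e+00 -1.5000e-03 -1.6556e+00] F [-0.9 -0.1 -1.8] w 0.142
dcm [-0.084  0.013 -0.008] drot [0.0021 0.0063 0.0002]
```

View pics/e4s.png

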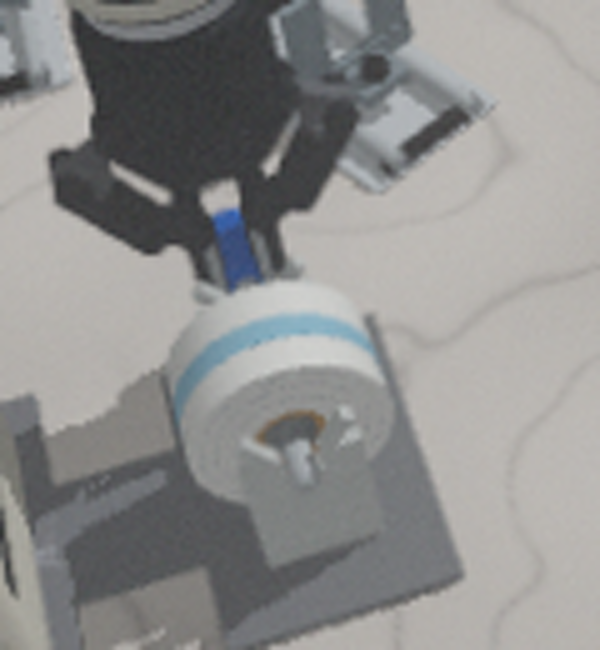

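View pics/e4w.png

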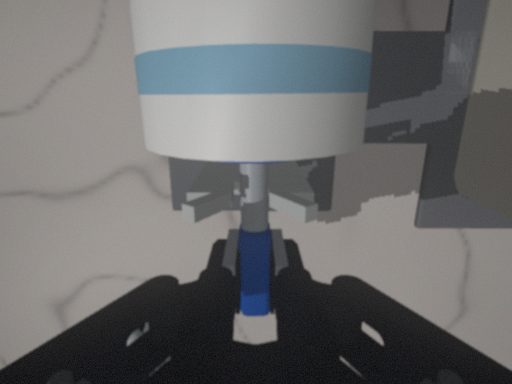

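```bash
R='from h import *
delta((529.1,-181.6,45.4),-1.6554)'; python3 -m inch '[0,0,-0.08,0.0002,0.002,0,-1, 0,0,-0.05,0,0.001,0,-1, 0,0,0,0,0,0,-1]'>/dev/null; python3 -c "$R"
```

```text
t 23.6 at [ 530.  -181.8   45.4] [-3.1383e+00 -1.7000e-03 -1.6555e+00] F [-2.4  0.9  1.1] w 0.143
dcm [-0.089  0.016  0.003] drot [0.0019 0.0031 0.0001]
```

Both journals now bear on the slots: Fz has gone from -3.6 to +1.1 N, at the height of the original grasp. Releasing.

```bash
python3 -m inch '[0,0,0,0,0,0,-0.65, 0,0,0,0,0,0,-0.5, 0,0,0,0,0,0,-0.3, 0,0,0,0,0,0,0, 0,0,0,0,0,0,0.2, 0,0,0,0,0,0,0.2, 0,0,0,0,0,0,0.2]' 20; python3 -c "
from h import *
f=eyes.grab_frame('wrist');cv2.imwrite('pics/f1w.png',f['img'][:,:,::-1])
delta((529.1,-181.6,45.4),-1.6554)"
```

```text
clock: 24.3
ee_pos: [533.5, -183.2, 46.2]
tcp_rot: [-3.131, -0.004, -1.656]
ft_force: [-0.1, -0.2, -0.1]
width: 0.599
t 24.35 at [ 533.5 -183.2   46.2] [-3.1309 -0.0038 -1.6558] F [-0.3 -0.3  0. ] w 0.605
dcm [-0.439  0.161 -0.082] drot [0.0047 0.0103 0.0004]
```

View pics/f1w.png

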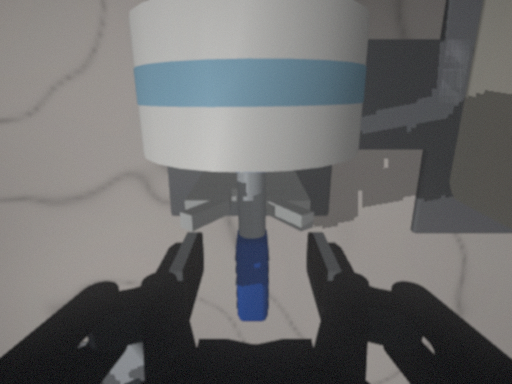

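```bash
python3 -m inch '[-0.3,0.1,0.5,0,0,0,0.2, -0.3,0,1.5,0,0,0,0.2, 0,0,2.5,0,0,0,0.2, 0,0,3,0,0,0,0.2, 0,0,3,0,0,0,0.2, -2,0,3,0,0,0,0.2, -3,0,2,0,0,0,0.2, -3,0,0,0,0,0,0.2, 0,0,0,0,0,0,0.2, 0,0,0,0,0,0,0.2]'; python3 -c "
from h import *
import pickle
fs={n:eyes.grab_frame(n) for n in ('top','wrist','scene')};pickle.dump(fs,open('G1.pkl','wb'))
for n in fs: cv2.imwrite('pics/g1%s.png'%n,fs[n]['img'][:,:,::-1])
crop(fs['scene']['img'],100,190,120,130,5,'pics/g1s.png')
crop(fs['top']['img'],325,95,80,90,7,'pics/g1t.png')
delta((529.1,-181.6,45.4),-1.6554)"
```

```text
clock: 25.35
ee_pos: [443.1, -181.9, 217.8]
tcp_rot: [-3.122, -0.008, -1.655]
ft_force: [0.6, -1.0, 0.4]
width: 0.599
t 25.5 at [ 443.2 -181.6  216.2] [-3.1253 -0.0067 -1.6545] F [ 0.3 -0.4  0.6] w 0.604
dcm [  8.585  -0.    -17.076] drot [ 0.008   0.0156 -0.0009]
```

View pics/g1s.png

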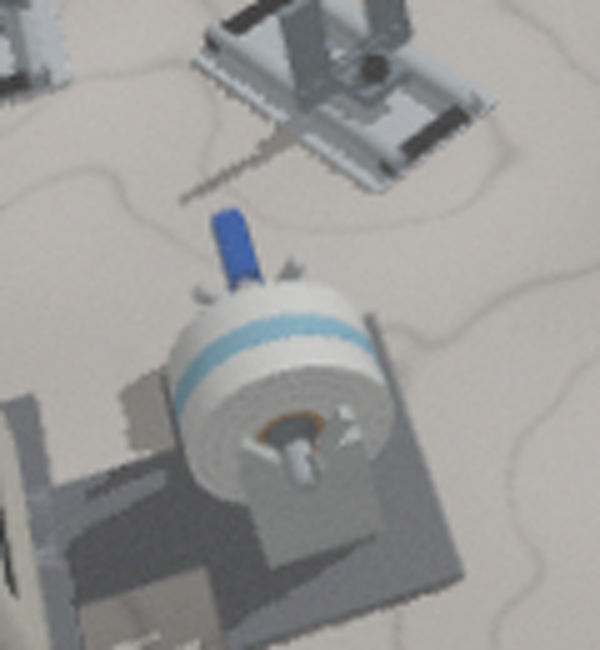

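View pics/g1t.png

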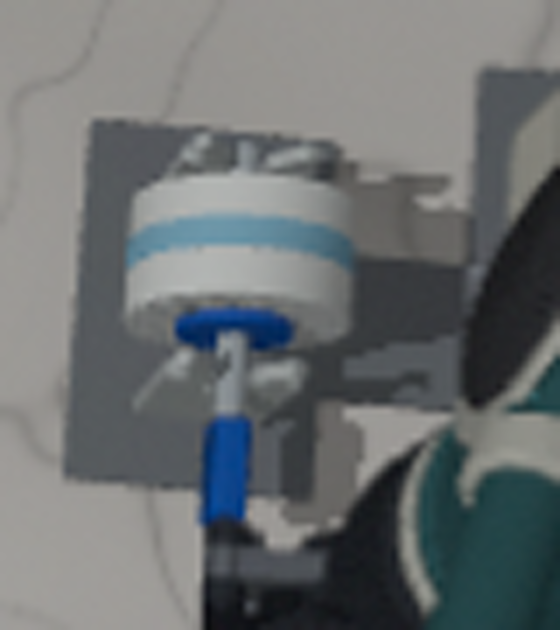

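View pics/g1scene.png

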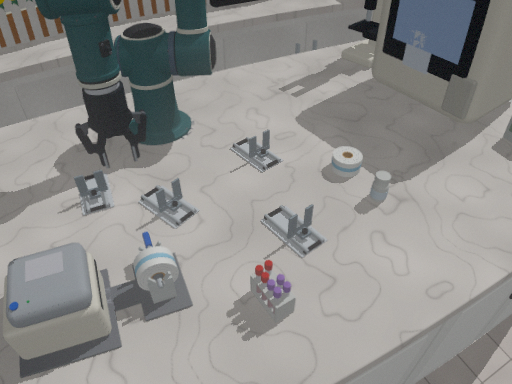

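View pics/g1wrist.png

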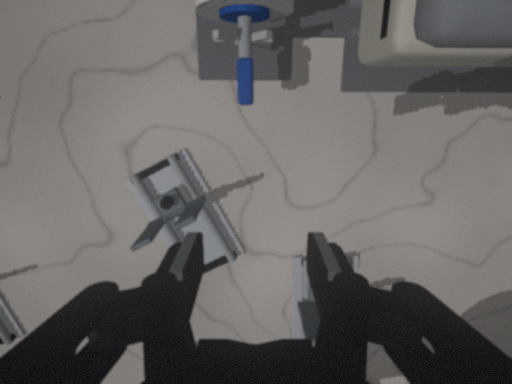

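```bash
python3 - <<'E'
from fit import *
G=pickle.load(open("G1.pkl","rb"))
from h import *
f=eyes.grab_frame("top")
for cam in ("top","scene"):
    f=eyes.grab_frame(cam)
    for r in models.masks_of(cam,"label_roll")[:2]: print(cam,r["conf"],r["extent"])
f=eyes.grab_frame("top")
m=models.masks_of("top","label_roll")[0]["mask"]; e=edgepts(f,m)
best=least_squares(lambda p:resid(f,e,[p[0],p[1],p[2],60]),[586,-186,-.085],loss="soft_l1",x_scale=[1,1,.01],diff_step=1e-4)
print("roll near face",best.x.round(3))
ct=lambda p:(np.array(p)+.5)/7-.5+np.array([325,95])
for n,p,z in [("tip",(246,143),66),("flange ctr",(235,328),62),("flange ctr before",(230,333),62),("grip front",(228,415),73)]: print(n,at_z(f,ct(p),z).round(1))
E
```

```text
top 0.63 [343.0, 117.8, 34.3, 25.6]
scene 0.65 [135.5, 245.3, 42.5, 43.2]
scene 0.53 [5.0, 243.3, 189.8, 129.7]
roll near face [ 5.86856e+02 -1.87995e+02 -1.60000e-02]
tip [[ 654.8 -191.1   66. ]]
flange ctr [[ 583.  -186.9   62. ]]
flange ctr before [[ 581.  -184.9   62. ]]
grip front [[ 546.5 -181.1   73. ]]
```

```bash
python3 -c "
from rig import workorder, manip
print(workorder.close_job(), manip.state()['clock'])"
```

```text
the job is handed in; nothing more can be done
the job is handed in; nothing more can be done
```

The label roll is on the spindle and back in the stand's two slots, with the grip on the robot side as before. I let go and backed the gripper clear before handing the job in, at about 26 s.

- **Threading:** I used the farthest of the four look-alike rests, which was the one carrying the roll. The roll slid about 18 mm along the rails to its end stop. The spindle then went in at about 4–9 N, with one short bind at about 11 N.
- **Seating:** I stopped when it would go no further at 11–15 N. That is well under the 2.5 kg limit. The wrist camera put the gap between roll and flange at about 0 mm. Only then did I lift.
- **Lowering:** The spindle came down to the height where I first grasped it. The vertical force went from -3.6 N to +1.1 N, so the slots were carrying it before I released.

Final pictures show the roll against the flange and the spindle in both slots. The spare roll, bottle and tube rack look unmoved in the scene view; I did not measure them.

**What disagreed:**
- The spindle may sit 1–3 mm farther forward than it started, because the gripper drifted about 4 mm as it opened. That is well within the room between the cheeks.
- The last top-view fit of the roll gave an angle of -0.016 rad where about -0.085 was expected. The arm partly hid the view, so I put that down to the measurement.
- While the springs were binding, vertical force on the roll briefly reached about 6 N either way, before it seated.

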